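# Nip the screwgate carabiner in the gauge slide

## Robot

A 6-joint arm with a two-finger parallel gripper is mounted at the origin on the work surface. World frame = base frame: x ahead of the robot, y to its left, z up, the work surface at z = 0. Lengths are in m, angles in rad, forces in N, time in s.
With the tool pointing down it reaches from about 0.35 to 0.95 m from the base axis. Payload 17.4 kg.
Tool frame: the origin (TCP) lies at the very end of the fingers, on their centre line; the grasp point (between the pads) lies 19 mm behind it; z points along the fingers, y is the line along which they close (so a half turn about z gives the same grasp; the last joint's range is limited). The gripper opens to 93 mm and grips with 3 to 60 N. Pads are 15 mm wide; open, the fingers measure 128 mm over their backs; the gripper's body (75 mm by 188 mm) begins 65 mm behind the grasp point.
Start: joints at [-1.249, 0.116, 1.442, -0, 1.584, -0.038], TCP at [0.238, -0.632, 0.192] pointing down, gripper open.
Joint ranges: [-2.83, 2.83], [-0.83, 2.19], [0.07, 2.5], [-1.14, 4.28], [0.01, 3], [-2.97, 2.97]. Speed limits (rad/s): [1.89, 1.89, 2.22, 3.14, 3.14, 3.14].

## Interface

Orientations are given as a unit quaternion [x, y, z, w].
In Python, from workcell import bot, optics, finish_job gives the robot as it stands.
- The arm moves only by the shell command python3 -m inch 'ROWS' [FORCE]. ROWS is JSON, a list of rows, each an object with "grip": the finger opening in mm, from 0 to 93; "delta_pos": the shift along the tool's x, y, z in mm, a list of three; "rot": the turn, a rotation vector about the tool's x, y, z in units of 10 degrees (1.0 is 10 degrees), a list of three. A call has 1 to 5 rows; each row is the pose to reach, as a shift and turn from the pose commanded when the call began, along the tool's axes at that moment; what a row does not reach only later rows make up. A row lasts 1/8 s, in which the tool goes at most 62.5 mm and 10.7 degrees, less where a joint would pass 70% of its speed; a pose out of reach is approached as far as the arm can. A call with a gripper value outside its range is refused whole. The fingers move at their own pace and stop on an object; FORCE is the grip in N (left out, the last holds). Time passes only in rows, so rows that repeat a pose let the fingers close. It gives the time, the measured TCP pose, the force, the opening and the grip force at its end, in the units of the state.
- bot.get_state(): the state, without advancing time (a new reading comes with each control period).
- optics.grab_frame(name): name is "side" or "top"; returns a dict with "frame" (384x512x3 uint8, red, green, blue), "K" (3x3 intrinsics, pixels), "extrinsics" (4x4, takes a point from camera to world coordinates). Camera axes: x right, y up, looking along -z (the intrinsics and any distortion apply to the point x, -y, -z); pixel columns grow to the right and rows downward; lengths in m; the calibration is good to about 2 mm. A picture is of the moment at which its call begins. There is no depth.
- finish_job(): hands the job in; it is judged then, once.
The state is a dict: "clock": time; "q": joint angles; "dq": joint speeds; "joint_torque": joint torques, N m; "tcp_pos": TCP position; "ee_rot": TCP orientation; "contact_force": force on the tool from outside, world axes, zero at the start; "torque": the same for the moment, N m; "grip_width": finger opening in m; "grip_force": force on a finger pad.
Only numpy, scipy, OpenCV 4.12 (cv2) and the standard library are available. Lean on these libraries where they do the work, as an engineer would, in place of code of your own. Each camera call takes 0.05 s, during which the arm holds its last target. There are 200 camera calls.

## Task

Lay the chrome screwgate carabiner flat and lengthways on the bed of the blue gauge slide, between the anvil and the jaw, and let go of it. Then slide the jaw carriage up by its red handle until the carabiner is pressed home in the anvil, whose place you must find by feel, keep pushing on it with about 15 N for a second without ever ramming it (more than 40 N overloads the gauge), and leave it snugly nipped between anvil and jaw with nothing else on the bench disturbed.

Things in the scene. Friction and masses are not known exactly. Their poses are not given: they have to be found in the camera images.
- screwgate: Chrome steel oval screwgate carabiner lying flat on the bench, about 108 long x 62 wide x 12 mm thick, 0.12 to 0.24 kg: a closed 12 mm round bar with two parallel straight sides and two half-round ends of 31 mm outer radius, knurled sleeve on one side. Origin at its middle (half its thickness up); x along its length, y across, z through its thickness. Either end or face may be used.
- fixture: Blue gauge slide fixed to the bench, 340 x 84 mm, flat dark steel bed 30 mm above the bench. Origin on the bench under its middle; x along the slide, from the anvil to the parked carriage, z up. At its -x end an anvil block, 26 mm high, V opening to +x, is clamped at an unmeasured place: a carabiner home in it has its middle somewhere in x = -70 to -40, y = 0, z = 36 mm.
- carriage: Aluminium carriage, 60 x 78 mm, top 54 mm above the bench, slides on the fixture from x = +115 (fully back) to +5 mm. Origin at its middle at bed height; axes as fixture. On its front (-x) a V-shaped steel jaw, 24 mm high, opening to -x, its tips 58 mm ahead of the origin; a nipped carabiner's middle is 98 mm ahead of the origin. It drags with about 5 N and stays where it is left.
- jaw (a point): Bottom of the jaw's V, 39 mm ahead (-x) of the carriage's middle and 6 mm above the bed.
- handle (a point): Middle of the top edge of the carriage's red upright handle, 92 mm above the bench (38 mm above the carriage): a web 16 mm thick across the slide, to be pinched, between two end flanges 44 mm wide that stand 30 mm apart along the slide, so that fingers between them cannot slip along.
- orange1: Orange aluminium snapgate carabiner, 104 x 60 x 10 mm, lying flat; origin at its middle. Leave alone.
- orange2: As orange1. Leave alone.
- orange3: As orange1. Leave alone.
- gauge: Black plastic go/no-go gauge block, 82 x 30 x 18 mm. Origin under its middle. Leave alone.
- punch: Brass pin punch lying flat, 104 x 11 mm. Origin under its middle. Leave alone.
There are look-alikes about, which are no part of the job. There is more than one size of the screwgate; the one meant has the size given above.

How it is judged:
On the way, in this order (a step that is already met when the one before it is completed fails the run):
1. the screwgate lies flat and lengthways on the bed between anvil and jaw, let go of (x of screwgate in the frame of fixture above -0.075 m and x of screwgate in the frame of carriage below -0.09 m and y of screwgate in the frame of fixture between -0.02 and 0.02 m and z of screwgate in the frame of fixture between 0.033 and 0.039 m and angle between the z axis of screwgate and the z axis of fixture, either way round below 0.1 rad and angle between the x axis of screwgate and the x axis of fixture, either way round below 0.3 rad and contact force between the fingers and screwgate below 0.2 N), for 0.2 s.
2. the jaw presses the screwgate, at a standstill in the anvil, with more than 7 N for 0.6 s, the fingers not on the screwgate (contact force between carriage and screwgate above 7 N and linear speed of screwgate below 0.005 m/s and x of screwgate in the frame of fixture below -0.035 m and y of screwgate in the frame of fixture between -0.005 and 0.005 m and contact force between the fingers and screwgate below 0.2 N), for 0.6 s.
At the end, for the whole second after the job is handed in: The screwgate rests flat on the bed at rest, its length within 0.15 rad of the slide, its middle within 5 mm of the slide's centre line and within the anvil's range (x -75 to -35 mm), still nipped: the jaw presses it with more than 1.5 N and it sits in the jaw within 3 mm (x of screwgate in the frame of fixture between -0.075 and -0.035 m and x of screwgate in the frame of carriage between -0.101 and -0.095 m and y of screwgate in the frame of fixture between -0.005 and 0.005 m and z of screwgate in the frame of fixture between 0.033 and 0.039 m and angle between the z axis of screwgate and the z axis of fixture, either way round below 0.1 rad and angle between the x axis of screwgate and the x axis of fixture, either way round below 0.15 rad and contact force between carriage and screwgate above 1.5 N and linear speed of screwgate below 0.01 m/s); the robot touches nothing.
It fails at once if the jaw presses the screwgate with more than 40 N (contact force between carriage and screwgate above 40 N).
It fails at once if an orange carabiner, the gauge block or the punch is moved more than 20 mm (distance of any of orange1, orange2, orange3, gauge, punch from where it was at the start of the episode above 0.02 m).
It also fails if it takes over 64 s, if anything falls off the work surface, if the arm or the gripper's body presses on something with over 40 N, if the wrist force passes 120 N, or if a joint passes its speed limit or range.

## Working session

There is one attempt and no reset: what is moved stays moved. The work goes in short steps, Python scripts to look and compute and a shell command to move; the robot and the scene stay as the last step left them, time stands still between calls to the robot, and variables do not carry over. Pictures are saved under pics/ and viewed, at most 10 in all, crops included, and the job is handed in when it is done.

```bash
mkdir -p pics; ls; python3 - <<'E'
from workcell import bot,optics
import cv2,numpy as np
for n in("side","top"):
    f=optics.grab_frame(n); print(n,f["K"],f["extrinsics"],[k for k in f]); np.savez(f"pics/{n}0.npz",**{k:f[k] for k in("frame","K","extrinsics")})
    cv2.imwrite(f"pics/{n}0.png",cv2.resize(f["frame"][:,:,::-1],None,fx=1.5,fy=1.5))
print(bot.get_state())
E
```

```text
pics
side [[422.61193064   0.         260.07933129]
 [  0.         422.61193064 191.06292684]
 [  0.           0.           1.        ]] [[-0.91958346  0.20508534 -0.33512127  0.18947312]
 [-0.392654   -0.44986213  0.80215142  0.83713461]
 [ 0.01375113  0.86923188  0.49421335  0.5896003 ]
 [ 0.          0.          0.          1.        ]] ['frame', 'K', 'extrinsics']
top [[423.85674958   0.         256.34926402]
 [  0.         423.85674958 189.36936853]
 [  0.           0.           1.        ]] [[-0.00644777  0.98240317 -0.18666129  0.28539442]
 [-0.99992695 -0.00442577  0.01124716  0.02014656]
 [ 0.01022312  0.18672018  0.98235995  1.37796844]
 [ 0.          0.          0.          1.        ]] ['frame', 'K', 'extrinsics']
{'clock': 0.1, 'q': array([-1.24880478e+00,  1.16445630e-01,  1.44221496e+00, -5.82183768e-05,
        1.58397484e+00, -3.77927193e-02]), 'dq': array([ 0.00081172, -0.00110927, -0.00134182,  0.00058021, -0.00042725,
       -0.00061288]), 'joint_torque': array([-1.31404864e-03, -7.22898960e+01, -6.23861361e+01,  7.79145188e-02,
        2.27830780e-02, -1.11907855e-04]), 'tcp_pos': array([ 0.2375604 , -0.63158983,  0.19116364]), 'ee_rot': array([ 9.83862930e-01,  1.78923062e-01, -1.02653013e-04, -5.12008488e-04]), 'contact_force': array([ 0.94525865,  0.67179611, -0.73052261]), 'torque': array([-0.02446001,  0.0069503 , -0.03738207]), 'grip_force': 0.0, 'grip_width': 0.09291252140681018}
```

View pics/side0.png

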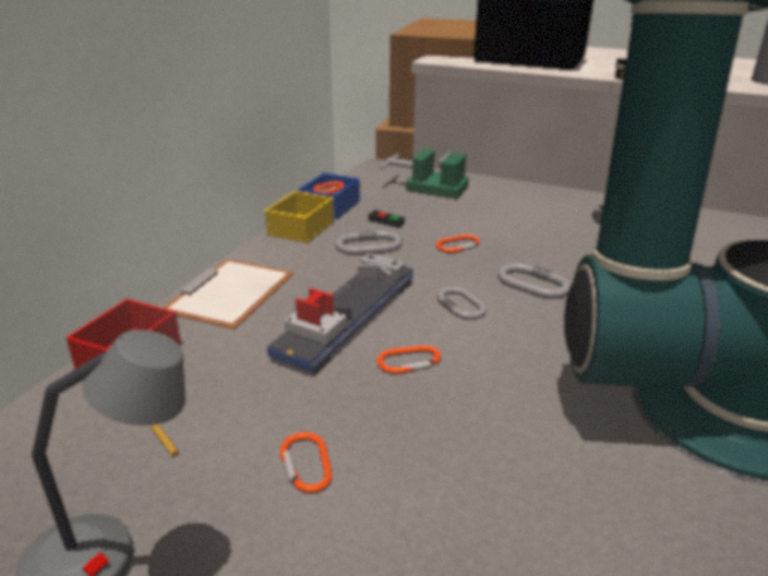

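View pics/top0.png

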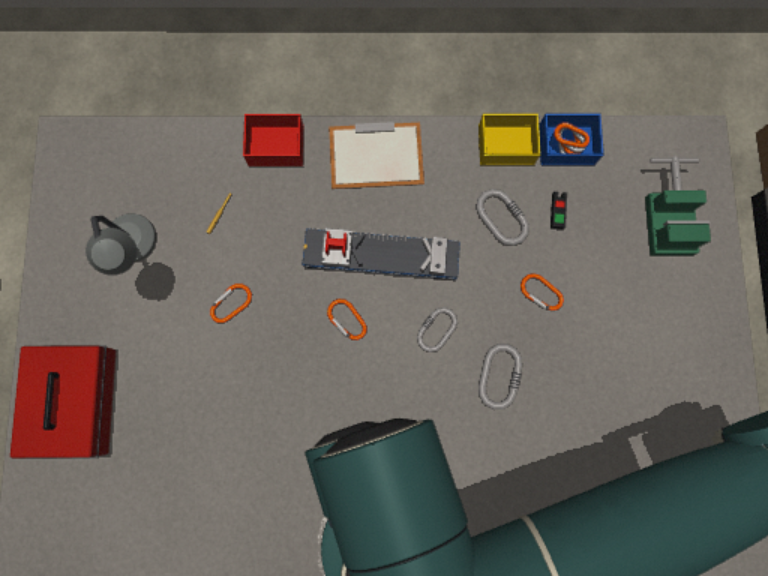

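The side view shows the fixture (~340,310) with the anvil at the far end (380,263) and the red handle at (316,305). The top view, displayed at x1.5, shows three chrome ovals at (502,217), (437,330) and (500,376), with the handle at (337,243) and the anvil at (438,254). I'll measure all of them now.

```bash
cat > h.py <<'E'
import numpy as np,cv2
from workcell import bot,optics
def load(n):
    return dict(np.load(f"pics/{n}.npz"))
def grab(n,tag):
    f=optics.grab_frame(n); np.savez(f"pics/{tag}.npz",**{k:f[k] for k in("frame","K","extrinsics")}); return f
def ray(f,uv):
    uv=np.atleast_2d(np.asarray(uv,float)); K=f["K"];E=f["extrinsics"]
    d=np.c_[(uv[:,0]-K[0,2])/K[0,0],-(uv[:,1]-K[1,2])/K[1,1],-np.ones(len(uv))]
    return E[:3,3],d@E[:3,:3].T
def plane(f,uv,z):
    o,d=ray(f,uv); return o+d*((z-o[2])/d[:,2])[:,None]
def proj(f,P):
    E=f["extrinsics"];K=f["K"];c=(np.atleast_2d(P)-E[:3,3])@E[:3,:3]
    return np.c_[K[0,2]+K[0,0]*c[:,0]/-c[:,2],K[1,2]-K[1,1]*c[:,1]/-c[:,2]]
def tri(f,u,g,v):
    o1,d1=ray(f,u);o2,d2=ray(g,v);d1=d1[0]/np.linalg.norm(d1);d2=d2[0]/np.linalg.norm(d2)
    s=np.linalg.lstsq(np.c_[d1,-d2],o2-o1,rcond=None)[0]
    a=o1+s[0]*d1;b=o2+s[1]*d2; return (a+b)/2,np.linalg.norm(a-b)
def blob(f,box,mask):
    m=np.zeros(mask.shape,np.uint8);x0,y0,x1,y1=box;m[y0:y1,x0:x1]=mask[y0:y1,x0:x1]
    c=max(cv2.findContours(m,cv2.RETR_EXTERNAL,cv2.CHAIN_APPROX_NONE)[0],key=cv2.contourArea);return c[:,0,:]
def rect(f,c,z):
    P=plane(f,c,z)[:,:2]; r=cv2.minAreaRect((P*1000).astype(np.float32)); b=cv2.boxPoints(r)
    e=[b[1]-b[0],b[2]-b[1]]; e=max(e,key=np.linalg.norm); return np.array(r[0]),sorted(r[1]),np.degrees(np.arctan2(e[1],e[0]))
E
python3 - <<'E'
from h import *
t=load("top0");s=load("side0")
I=t["frame"].astype(int);bg=cv2.medianBlur(t["frame"],5)
med=np.median(I[210:250,200:300].reshape(-1,3),0);print(med)
hsv=cv2.cvtColor(t["frame"],cv2.COLOR_RGB2HSV)
dif=np.abs(I-np.array(med)).sum(2)
m=cv2.morphologyEx(((dif>50)*255).astype(np.uint8),cv2.MORPH_CLOSE,np.ones((3,3)))
for b in[(308,120,362,170),(272,200,310,240),(312,222,354,278)]:
    c=blob(t,b,m);print("top",b,c.min(0),c.max(0),rect(t,c,.006))
c=blob(t,(190,145,315,195),m);print("fix",rect(t,c,.03))
r=((hsv[...,0]<8)|(hsv[...,0]>172))&(hsv[...,1]>150);c=blob(t,(205,145,245,180),(r*255).astype(np.uint8));print("handle",c.min(0),c.max(0),rect(t,c,.092))
A=cv2.resize(t["frame"][140:195,195:315],None,fx=6,fy=6,interpolation=cv2.INTER_CUBIC)
cv2.imwrite("pics/fixcrop.png",A[:,:,::-1])
B=cv2.resize(t["frame"][110:290,265:365],None,fx=3.3,fy=3.3,interpolation=cv2.INTER_CUBIC)
S=cv2.resize(s["frame"][145:250,170:390],None,fx=3.4,fy=3.4,interpolation=cv2.INTER_CUBIC)
cv2.imwrite("pics/carcrop.png",B[:,:,::-1]);cv2.imwrite("pics/sidecrop.png",S[:,:,::-1])
E
```

```text
[124. 119. 112.]
top (308, 120, 362, 170) [317 127] [352 163] (array([ 699.70147705, -260.82357788]), [89.93359375, 145.1750946044922], np.float32(36.341965))
top (272, 200, 310, 240) [278 206] [304 234] (array([ 446.6947937 , -107.03918457]), [64.71834564208984, 106.56695556640625], np.float32(-37.878372))
top (312, 222, 354, 278) [319 229] [348 273] (array([ 344.71264648, -241.63037109]), [86.13130187988281, 144.827392578125], np.float32(-14.5409155))
fix (array([609.32434082,  12.58314514]), [95.67379760742188, 341.0962829589844], np.float32(85.06304))
handle [217 155] [230 170] (array([615.71185303, 107.49762726]), [41.9940299987793, 45.10869216918945], np.float32(-5.1306224))
```

View pics/fixcrop.png

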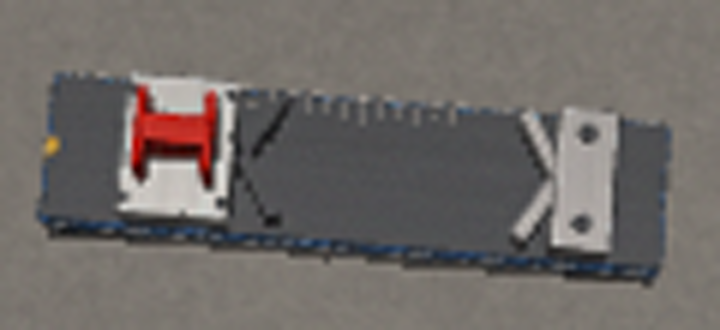

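View pics/sidecrop.png

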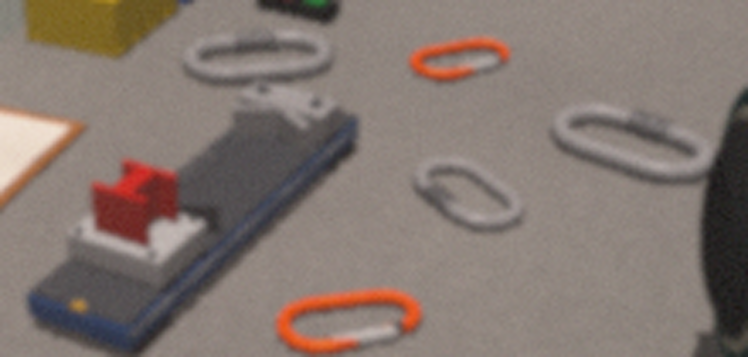

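View pics/carcrop.png

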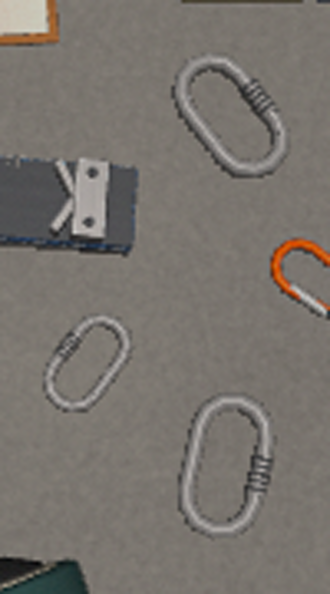

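Chrome candidates, in top-image pixels: (334,145) measures about 145x90 mm, (291,220) about 107x65 mm, and (334,251) about 145x86 mm. Only the one at (291,220) fits 108x62, and the enlarged crop confirms it is the small oval with a knurled sleeve. The fixture crops show the bed corners, the handle's H and the anvil plate at crop (583,180). Next I'll triangulate.

```bash
python3 - <<'E'
from h import *
np.set_printoptions(precision=4,suppress=True)
t=load("top0");s=load("side0")
T=lambda p:(np.array(p)+.5)/6-.5+[195,140]
S=lambda p:(np.array(p)+.5)/3.4-.5+[170,145]
for n,a,b in[("farL",(56,75),(32,297)),("nearL",(42,214),(130,334)),("nearR",(657,264),(355,122)),
  ("flangeL far",(138,88),(95,186)),("flangeL near",(137,178),(147,203)),("flangeR far",(208,95),(123,162)),("flangeR near",(206,184),(176,178))]:
    print(n,*tri(t,T(a),s,S(b)))
for n,a,z in[("farL",(56,75),.03),("nearL",(42,214),.03),("nearR",(657,264),.03),("farR",(668,124),.03)]: print(n,plane(t,T(a),z)[0])
fl=plane(t,[T(p) for p in[(138,88),(137,178),(208,95),(206,184)]],.092);print("handle",fl.mean(0))
# carabiner, both views
def cara(f,box):
    I=cv2.GaussianBlur(f["frame"],(3,3),0).astype(int);x0,y0,x1,y1=box
    med=np.median(I[y0:y1,x0:x1].reshape(-1,3),0);m=((np.abs(I-med).sum(2)>35)*255).astype(np.uint8)
    return blob(f,box,cv2.morphologyEx(m,cv2.MORPH_CLOSE,np.ones((3,3))))
ct=cara(t,(272,200,310,240));cs=cara(s,(286,185,330,218))
cen=lambda c:np.array([cv2.moments(c)[k]/cv2.moments(c)["m00"] for k in("m10","m01")])
print("cara",cen(ct),cen(cs),*tri(t,cen(ct),s,cen(cs)),rect(t,ct,.006),rect(s,cs,.006),plane(t,cen(ct),.006))
q=bot.get_state()["ee_rot"]
from scipy.spatial.transform import Rotation as R
print(R.from_quat(q).as_matrix())
E
```

```text
farL [0.6666 0.1761 0.0274] 0.0026488910063766523
nearL [0.5885 0.1825 0.0249] 0.003692941811602232
nearR [ 0.5605 -0.1513  0.0249] 0.0009336345856097291
flangeL far [0.6417 0.126  0.0931] 0.000774262220564192
flangeL near [0.5974 0.1275 0.0908] 0.006268712011150956
flangeR far [0.639  0.09   0.0932] 0.001914359964546697
flangeR near [0.5941 0.0917 0.0916] 0.006895214696475436
farL [0.6671 0.1763 0.03  ]
nearL [0.5891 0.1826 0.03  ]
nearR [ 0.56   -0.1505  0.03  ]
farR [ 0.6381 -0.1587  0.03  ]
handle [0.6164 0.1081 0.092 ]
cara [290.4609 219.6795] [306.3699 203.4279] [ 0.447  -0.106   0.0023] 0.002708729862852744 (array([ 446.3197, -105.4108]), [66.38253021240234, 103.74517059326172], np.float32(-41.537304)) (array([ 450.4612, -102.4988]), [62.28305435180664, 115.16619873046875], np.float32(-42.02612)) [[ 0.4452 -0.1059  0.006 ]]
[[ 0.936   0.3521 -0.0004]
 [ 0.3521 -0.936   0.001 ]
 [-0.     -0.001  -1.    ]]
```

```bash
python3 - <<'E'
from h import *
np.set_printoptions(precision=4,suppress=True)
t=load("top0");s=load("side0")
T=lambda p:(np.array(p)+.5)/6-.5+[195,140]
hsv=cv2.cvtColor(t["frame"],cv2.COLOR_RGB2HSV)
y=((hsv[...,0]>12)&(hsv[...,0]<35)&(hsv[...,1]>110)).astype(np.uint8);ys,xs=np.nonzero(y[155:175,198:212]);print("dot",plane(t,[xs.mean()+198,ys.mean()+155],.03),len(xs))
print("bolts",plane(t,[T((588,133)),T((582,222))],.056),plane(t,[T((585,177.5))],.056))
w=((hsv[...,1]<25)&(hsv[...,2]>145)).astype(np.uint8)
r=(((hsv[...,0]<8)|(hsv[...,0]>172))&(hsv[...,1]>110)).astype(np.uint8)
k=cv2.morphologyEx((w|r)*255,cv2.MORPH_CLOSE,np.ones((3,3)))
print("carr",rect(t,blob(t,(210,148,238,180),k),.054)); print("anvil",rect(t,blob(t,(286,155,302,186),w*255),.056))
g=cv2.resize(t["frame"],None,fx=1,fy=1).astype(int);
# far & near bed edges: subpixel transition per column from bench to bed
v=cv2.GaussianBlur(t["frame"],(1,3),0).astype(float).sum(2)
F=[];N=[]
for x in list(range(244,284)):
    yc=int(np.interp(x,[204,305],[165,174]))
    col=v[:,x];bench=np.median(col[yc-28:yc-18]);bed=np.median(col[yc-7:yc+7]);h=(bench+bed)/2
    for ytop in range(yc-18,yc):
        if col[ytop]>h>=col[ytop+1]: F.append((x,ytop+(col[ytop]-h)/(col[ytop]-col[ytop+1])))
    for yb in range(yc+18,yc,-1):
        if col[yb]>h>=col[yb-1]: N.append((x,yb-(col[yb]-h)/(col[yb]-col[yb-1])));break
u=np.array([np.cos(np.radians(85)),np.sin(np.radians(85))]);n=np.array([-u[1],u[0]])
for nm,L,z in(("far",F,.03),("near",N,.0)):
    P=plane(t,L,z)[:,:2]*1000;l=cv2.fitLine(P.astype(np.float32),cv2.DIST_HUBER,0,.01,.01).ravel();print(nm,len(L),np.degrees(np.arctan2(l[1],l[0])),l[2:], "lat rel (613.6,12.4)",(l[2:]-[613.6,12.4])@n)
E
```

```text
dot [[0.6274 0.1773 0.03  ]] 5
bolts [[ 0.6265 -0.1122  0.056 ]
 [ 0.5777 -0.1079  0.056 ]] [[ 0.602 -0.11   0.056]]
carr (array([620.8873, 107.5831]), [56.62699890136719, 74.7488784790039], np.float32(-4.88594))
anvil (array([ 601.5251, -106.8672]), [35.247283935546875, 75.27625274658203], np.float32(-5.361887))
far 40 85.031166 [649.0222 -20.7321] lat rel (613.6,12.4) -38.17501318367145
near 40 84.337875 [564.5305 -21.2626] lat rel (613.6,12.4) 45.94886849456636
```

```bash
cat > to.py <<'E'
import sys,numpy as np
from workcell import bot
from scipy.spatial.transform import Rotation as R
def to(x,y,z,yaw): # mm, yaw of tool y in deg, tool down
    s=bot.get_state();A=R.from_quat(s["ee_rot"]);a=np.radians(yaw);Y=np.array([np.cos(a),np.sin(a),0]);Z=np.array([0,0,-1.])
    B=R.from_matrix(np.c_[np.cross(Y,Z),Y,Z])
    d=A.inv().apply(np.array([x,y,z])-s["tcp_pos"]*1000);r=np.degrees((A.inv()*B).as_rotvec())/10
    print("t",round(s["clock"],2),"tcp",(s["tcp_pos"]*1000).round(1),"F",s["contact_force"].round(1),"w",round(s["grip_width"]*1000,1),"gf",round(s["grip_force"],1),"delta",d.round(1),"rot",r.round(2))
if __name__=="__main__": to(*map(float,sys.argv[1:]))
E
python3 -m inch '[{"grip":90,"delta_pos":[190,-210,0],"rot":[0,0,-5.3]},{"grip":90,"delta_pos":[190,-210,0],"rot":[0,0,-5.3]},{"grip":90,"delta_pos":[190,-210,0],"rot":[0,0,-5.3]},{"grip":90,"delta_pos":[190,-210,0],"rot":[0,0,-5.3]},{"grip":90,"delta_pos":[190,-210,0],"rot":[0,0,-5.3]}]' 20; python3 to.py 446 -106 120 49
```

```text
clock: 0.72
tcp_pos: [0.3422, -0.3659, 0.1919]
ee_rot: [0.798, 0.602, 0.0, 0.0]
contact_force: [-0.3, -0.4, -0.4]
grip_width: 0.09
grip_force: 0.0
t 0.72 tcp [ 342.2 -365.9  191.9] F [-0.3 -0.4 -0.4] w 90.0 gf 0.0 delta [278.4  28.3  71.9] rot [ 0.   0.  -6.5]
```

```bash
python3 -m inch '[{"grip":90,"delta_pos":[278,28,72],"rot":[0,0,-6.5]},{"grip":90,"delta_pos":[278,28,72],"rot":[0,0,-6.5]},{"grip":90,"delta_pos":[278,28,72],"rot":[0,0,-6.5]},{"grip":90,"delta_pos":[278,28,72],"rot":[0,0,-6.5]},{"grip":90,"delta_pos":[278,28,72],"rot":[0,0,-6.5]}]'; python3 to.py 446 -106 60 49
```

```text
clock: 1.35
tcp_pos: [0.447, -0.1071, 0.119]
ee_rot: [0.44, 0.898, 0.0, -0.0]
contact_force: [0.7, -0.8, 1.3]
grip_width: 0.0897
grip_force: 0.0
t 1.35 tcp [ 447.  -107.1  119. ] F [ 0.7 -0.8  1.3] w 89.7 gf 0.0 delta [ 1.4 -0.1 59. ] rot [-0.   -0.   -1.12]
```

```bash
python3 -m inch '[{"grip":90,"delta_pos":[1,0,0],"rot":[0,0,-1.1]},{"grip":90,"delta_pos":[1,0,0],"rot":[0,0,-1.1]},{"grip":90,"delta_pos":[1,0,40],"rot":[0,0,-1.1]},{"grip":90,"delta_pos":[1,0,80],"rot":[0,0,-1.1]},{"grip":90,"delta_pos":[1,0,80],"rot":[0,0,-1.1]}]'; python3 to.py 446 -106 3 49; python3 - <<'E'
from h import *
for n in("top","side"):
    f=grab(n,n+"1");u=proj(f,[.446,-.106,.006])[0].astype(int);x,y=np.maximum(u-45,0);c=cv2.resize(f["frame"][y:y+90,x:x+90],(400,400),interpolation=2);A=c if n=="top" else np.hstack([A,c])
cv2.imwrite("pics/pick.png",A[:,:,::-1])
E
```

```text
clock: 1.98
tcp_pos: [0.4446, -0.1087, 0.0377]
ee_rot: [0.358, 0.934, -0.0, -0.002]
contact_force: [-0.2, -0.2, 1.3]
grip_width: 0.09
grip_force: 0.0
t 1.98 tcp [ 444.6 -108.7   37.7] F [-0.2 -0.2  1.3] w 90.0 gf 0.0 delta [ 0.6  3.1 34.7] rot [-0.01 -0.02 -0.09]
```

View pics/pick.png

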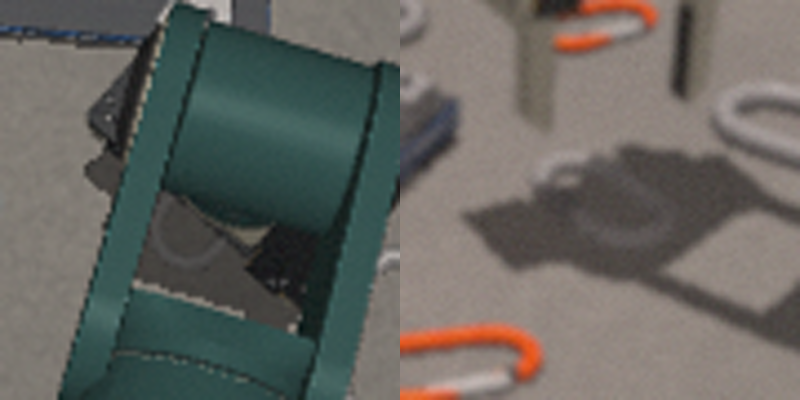

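The crop shows the carabiner at (605,200) in the side half, lying in the arm's shadow. The open fingers at (535,120) and (685,95) straddle it, so I'll go down and grip.

```bash
python3 -m inch '[{"grip":90,"delta_pos":[1,2,20],"rot":[0,0,-0.1]},{"grip":90,"delta_pos":[1,2,34],"rot":[0,0,-0.1]},{"grip":90,"delta_pos":[1,2,35],"rot":[0,0,-0.1]},{"grip":50,"delta_pos":[1,2,35],"rot":[0,0,-0.1]},{"grip":50,"delta_pos":[1,2,35],"rot":[0,0,-0.1]}]' 20; python3 -m inch '[{"grip":50,"delta_pos":[0,0,0],"rot":[0,0,0]},{"grip":50,"delta_pos":[0,0,0],"rot":[0,0,0]},{"grip":50,"delta_pos":[0,0,0],"rot":[0,0,0]},{"grip":50,"delta_pos":[0,0,0],"rot":[0,0,0]}]'; python3 to.py 446 -106 3 49
```

```text
clock: 2.7
tcp_pos: [0.4472, -0.1067, 0.0056]
ee_rot: [0.348, 0.938, 0.0, 0.0]
contact_force: [0.4, 0.2, -0.5]
grip_width: 0.0745
grip_force: 0.0
clock: 3.2
tcp_pos: [0.4468, -0.1066, 0.0049]
ee_rot: [0.347, 0.938, -0.0, -0.0]
contact_force: [-0.3, -0.1, 0.4]
grip_width: 0.0499
grip_force: 0.0
t 3.2 tcp [ 446.8 -106.6    4.9] F [-0.3 -0.1  0.4] w 49.9 gf 0.0 delta [ 1.  -0.1  1.9] rot [-0.   -0.    0.03]
```

```bash
python3 - <<'E'
from h import *
for n in("top","side"):
    f=grab(n,n+"2");u=proj(f,[.446,-.106,.006])[0].astype(int);x,y=np.maximum(u-40,0);c=cv2.resize(f["frame"][y:y+80,x:x+80],(400,400),interpolation=2)
    c=cv2.convertScaleAbs(c,alpha=1.6);A=c if n=="top" else np.hstack([A,c])
cv2.imwrite("pics/pick2.png",A[:,:,::-1])
E
```

```text
(no output)
```

View pics/pick2.png

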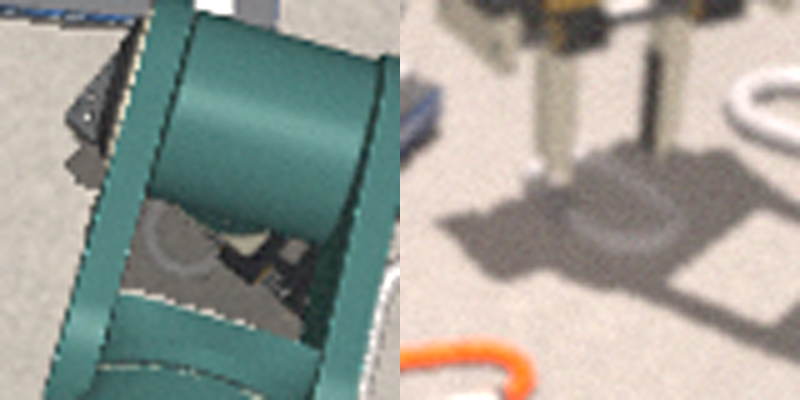

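```bash
python3 - <<'E'
from h import *
np.set_printoptions(precision=1,suppress=True)
f=load("side2");u=proj(f,[.446,-.106,.006])[0].astype(int)-40
c=np.array([.447,-.1067,.005]);y=np.array([.65,.76,0])
for P in(c,c+y*.025,c-y*.025,c+[0,0,.03]):print((proj(f,P)[0]-u)*5+[400,0])
im=f["frame"][u[1]:u[1]+80,u[0]:u[0]+80]
h=cv2.cvtColor(im,cv2.COLOR_RGB2LAB);h[...,0]=cv2.createCLAHE(4,(3,3)).apply(h[...,0])
cv2.imwrite("pics/pick3.png",cv2.resize(cv2.cvtColor(h,cv2.COLOR_LAB2BGR),(560,560),interpolation=2))
E
```

```text
[600.1 202.7]
[559.9 213. ]
[639.5 192.5]
[603.9 154.1]
```

View pics/pick3.png

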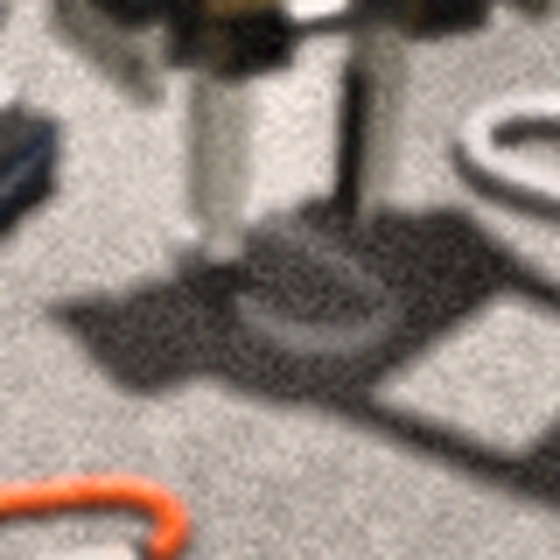

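Enhanced crop: the ring spans about (170,250) to (390,330), with the fingertips at its side bars. The opening is 50 mm, though, and there is no grip force. I'll close a little further and read the width and force.

```bash
python3 -m inch '[{"grip":36,"delta_pos":[0,0,0],"rot":[0,0,0]},{"grip":36,"delta_pos":[0,0,0],"rot":[0,0,0]},{"grip":36,"delta_pos":[0,0,0],"rot":[0,0,0]},{"grip":36,"delta_pos":[0,0,0],"rot":[0,0,0]}]' 10; python3 to.py 446 -106 3 49
python3 - <<'E'
from h import *
f=grab("side","side3");u=proj(f,[.446,-.106,.006])[0].astype(int)-40
im=f["frame"][u[1]:u[1]+80,u[0]:u[0]+80]
im2=load("side0")["frame"][u[1]:u[1]+80,u[0]:u[0]+80]
o=[]
for i in(im2,im):
    i=np.clip((i/255.)**.5*255,0,255).astype(np.uint8);o.append(cv2.resize(i,(400,400),interpolation=2))
cv2.imwrite("pics/pick4.png",np.hstack(o)[:,:,::-1])
E
```

```text
clock: 3.8
tcp_pos: [0.4468, -0.1066, 0.0048]
ee_rot: [0.348, 0.938, 0.0, -0.0]
contact_force: [-0.4, 0.2, -0.8]
grip_width: 0.0361
grip_force: 0.0
t 3.8 tcp [ 446.8 -106.6    4.8] F [-0.4  0.2 -0.8] w 36.1 gf 0.0 delta [ 1.  -0.1  1.8] rot [-0.   -0.    0.03]
```

View pics/pick4.png

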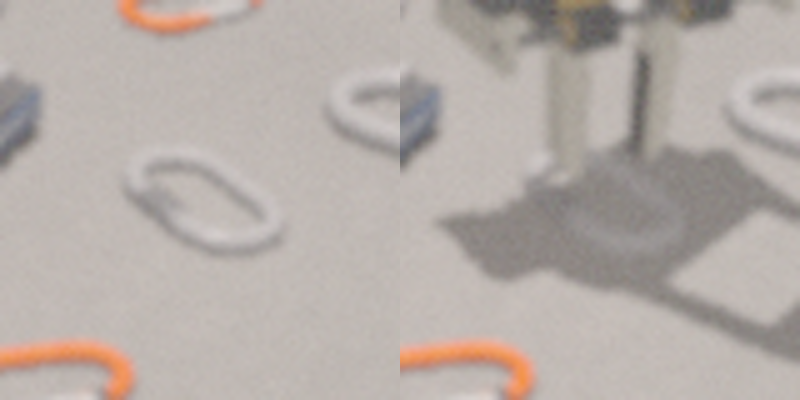

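```bash
python3 -m inch '[{"grip":36,"delta_pos":[0,0,2],"rot":[0,0,0]},{"grip":36,"delta_pos":[0,0,4],"rot":[0,0,0]},{"grip":36,"delta_pos":[0,0,4],"rot":[0,0,0]}]' 10; python3 -m inch '[{"grip":36,"delta_pos":[0,0,2],"rot":[0,0,0]},{"grip":36,"delta_pos":[0,0,4],"rot":[0,0,0]},{"grip":36,"delta_pos":[0,0,4],"rot":[0,0,0]}]' 10
```

```text
clock: 4.22
tcp_pos: [0.4467, -0.1065, 0.0006]
ee_rot: [0.348, 0.938, -0.0, -0.0]
contact_force: [-0.1, 0.2, 0.2]
grip_width: 0.0361
grip_force: 0.0
clock: 4.6
tcp_pos: [0.4467, -0.1065, -0.0034]
ee_rot: [0.348, 0.938, -0.0, -0.0]
contact_force: [-0.5, 0.3, -0.4]
grip_width: 0.0358
grip_force: 0.0
```

The TCP reads -3.4 mm without touching anything. The picture agrees: the fingertips show about 20 mm higher than the state says, so the reported TCP height is biased. I'll open and feel for the bench.

```bash
python3 -m inch '[{"grip":88,"delta_pos":[0,0,0],"rot":[0,0,0]},{"grip":88,"delta_pos":[0,0,0],"rot":[0,0,0]},{"grip":88,"delta_pos":[0,0,0],"rot":[0,0,0]},{"grip":88,"delta_pos":[0,0,0],"rot":[0,0,0]},{"grip":88,"delta_pos":[0,0,0],"rot":[0,0,0]}]' 10;  python3 -m inch '[{"grip":88,"delta_pos":[0,0,1],"rot":[0,0,0]},{"grip":88,"delta_pos":[0,0,2],"rot":[0,0,0]},{"grip":88,"delta_pos":[0,0,3],"rot":[0,0,0]},{"grip":88,"delta_pos":[0,0,4],"rot":[0,0,0]},{"grip":88,"delta_pos":[0,0,4],"rot":[0,0,0]}]';  python3 -m inch '[{"grip":88,"delta_pos":[0,0,1],"rot":[0,0,0]},{"grip":88,"delta_pos":[0,0,2],"rot":[0,0,0]},{"grip":88,"delta_pos":[0,0,3],"rot":[0,0,0]},{"grip":88,"delta_pos":[0,0,4],"rot":[0,0,0]},{"grip":88,"delta_pos":[0,0,4],"rot":[0,0,0]}]' | grep -E "tcp|contact"
```

```text
clock: 5.22
tcp_pos: [0.4468, -0.1066, -0.0031]
ee_rot: [0.348, 0.938, 0.0, 0.0]
contact_force: [0.3, 0.2, -0.8]
grip_width: 0.0817
grip_force: 0.0
clock: 5.85
tcp_pos: [0.4467, -0.1065, -0.0073]
ee_rot: [0.348, 0.938, -0.0, -0.0]
contact_force: [0.9, 1.2, 0.1]
grip_width: 0.0881
grip_force: 0.0
tcp_pos: [0.4468, -0.1066, -0.0112]
contact_force: [-0.7, 0.2, -0.5]
```

```bash
for i in 1 2; do python3 -m inch '[{"grip":88,"delta_pos":[0,0,1],"rot":[0,0,0]},{"grip":88,"delta_pos":[0,0,2],"rot":[0,0,0]},{"grip":88,"delta_pos":[0,0,2],"rot":[0,0,0]}]' | grep -E "tcp|contact"; done
```

```text
tcp_pos: [0.4468, -0.1066, -0.0132]
contact_force: [0.2, -0.1, -0.1]
tcp_pos: [0.4467, -0.1066, -0.0152]
contact_force: [0.4, 0.5, -0.8]
```

```bash
python3 - <<'E'
from h import *
np.set_printoptions(precision=1,suppress=True)
f=grab("side","side4");u=proj(f,[.446,-.106,.006])[0].astype(int)-40
i=f["frame"][u[1]:u[1]+80,u[0]:u[0]+80];i=np.clip((i/255.)**.5*255,0,255).astype(np.uint8)
cv2.imwrite("pics/pick5.png",cv2.resize(i,(560,560),interpolation=2)[:,:,::-1])
c=np.array([.447,-.1067,0]);y=np.array([.65,.76,0])
for z in(.0,.006,.012):print([((proj(f,c+y*k+[0,0,z])[0]-u)*7) for k in(-.044,.044)])
E
```

```text
[array([375.5, 270. ]), array([179.9, 320.6])]
[array([376.8, 256.7]), array([180.7, 307.1])]
[array([378.1, 243.4]), array([181.5, 293.5])]
```

View pics/pick5.png

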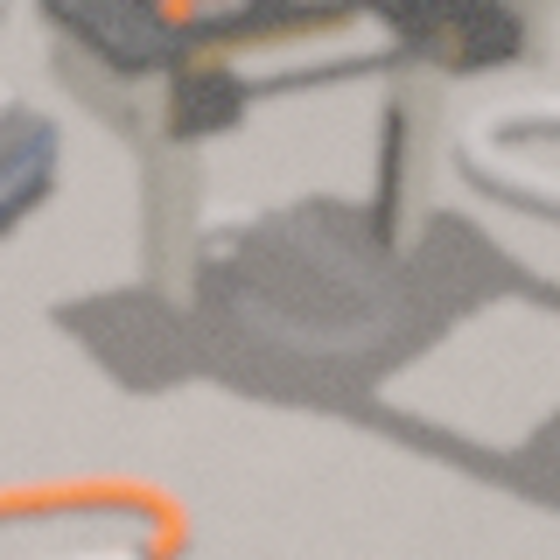

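Both fingertips now show at about 6 mm above the bench, at (178,305) and (400,250), and they straddle the ring. So true height is roughly the reported height plus 21 mm. I'll feel for the bench in 1 mm steps.

```bash
for i in 1 2 3 4 5; do python3 -m inch '[{"grip":88,"delta_pos":[0,0,1],"rot":[0,0,0]},{"grip":88,"delta_pos":[0,0,1],"rot":[0,0,0]}]' | grep -E "tcp|contact"; done
```

```text
tcp_pos: [0.4468, -0.1066, -0.0162]
contact_force: [-0.1, -0.1, -0.7]
tcp_pos: [0.4468, -0.1065, -0.0173]
contact_force: [0.2, -0.1, -0.7]
tcp_pos: [0.4468, -0.1065, -0.0182]
contact_force: [0.1, 0.2, -0.8]
tcp_pos: [0.4467, -0.1066, -0.0193]
contact_force: [-0.3, -0.0, -0.8]
tcp_pos: [0.4468, -0.1066, -0.0202]
contact_force: [-0.1, 0.2, -0.2]
```

```bash
for i in 1 2; do python3 -m inch '[{"grip":50,"delta_pos":[0,0,0],"rot":[0,0,0]},{"grip":50,"delta_pos":[0,0,0],"rot":[0,0,0]},{"grip":50,"delta_pos":[0,0,0],"rot":[0,0,0]},{"grip":50,"delta_pos":[0,0,0],"rot":[0,0,0]}]' 20; done
```

```text
clock: 9.02
tcp_pos: [0.4468, -0.1066, -0.0201]
ee_rot: [0.348, 0.938, 0.0, -0.0]
contact_force: [-0.8, -0.2, 0.4]
grip_width: 0.0606
grip_force: 19.9
clock: 9.52
tcp_pos: [0.4468, -0.1066, -0.0201]
ee_rot: [0.348, 0.938, -0.0, 0.0]
contact_force: [-1.2, -0.9, 1.7]
grip_width: 0.0606
grip_force: 19.9
```

```bash
python3 -m inch '[{"grip":50,"delta_pos":[0,0,-20],"rot":[0,0,0]},{"grip":50,"delta_pos":[0,0,-60],"rot":[0,0,0]},{"grip":50,"delta_pos":[0,0,-100],"rot":[0,0,0]},{"grip":50,"delta_pos":[0,0,-120],"rot":[0,0,0]},{"grip":50,"delta_pos":[0,0,-120],"rot":[0,0,0]}]' 30; python3 to.py 609.5 -12.4 100 -5
```

```text
clock: 10.15
tcp_pos: [0.4472, -0.1067, 0.1003]
ee_rot: [0.348, 0.938, 0.0, 0.001]
contact_force: [0.8, -0.3, -1.5]
grip_width: 0.06
grip_force: 29.7
t 10.15 tcp [ 447.2 -106.7  100.3] F [ 0.8 -0.3 -1.5] w 60.0 gf 29.7 delta [-61.6 177.3   0.5] rot [0.01 0.01 5.43]
```

```bash
python3 -m inch '[{"grip":50,"delta_pos":[-15,44,0],"rot":[0,0,1]},{"grip":50,"delta_pos":[-31,88,0],"rot":[0,0,2]},{"grip":50,"delta_pos":[-46,132,0],"rot":[0,0,3]},{"grip":50,"delta_pos":[-62,177,0],"rot":[0,0,4]},{"grip":50,"delta_pos":[-62,177,0],"rot":[0,0,5]}]' >/dev/null; python3 to.py 609.5 -12.4 60 -5
```

```text
t 10.78 tcp [610.  -11.1  96.3] F [-0.5 -0.2 -1.3] w 60.5 gf 29.7 delta [-1.3 -0.4 36.3] rot [-0.02 -0.    0.41]
```

```bash
python3 -m inch '[{"grip":50,"delta_pos":[-1,0,15],"rot":[0,0,0.4]},{"grip":50,"delta_pos":[-1,0,35],"rot":[0,0,0.4]},{"grip":50,"delta_pos":[-1,0,55],"rot":[0,0,0.4]},{"grip":50,"delta_pos":[-1,0,55],"rot":[0,0,0.4]},{"grip":50,"delta_pos":[-1,0,55],"rot":[0,0,0.4]}]' >/dev/null; python3 to.py 609.5 -12.4 10 -5
```

```text
t 11.4 tcp [609.4 -13.8  45.2] F [ 0.3 -0.3 -0.9] w 60.5 gf 29.7 delta [ 1.4  0.  35.2] rot [ 0.   -0.    0.04]
```

```bash
python3 -m inch '[{"grip":50,"delta_pos":[1,0,10],"rot":[0,0,0]},{"grip":50,"delta_pos":[1,0,20],"rot":[0,0,0]},{"grip":50,"delta_pos":[1,0,29],"rot":[0,0,0]},{"grip":50,"delta_pos":[1,0,32],"rot":[0,0,0]},{"grip":50,"delta_pos":[1,0,32],"rot":[0,0,0]}]' |grep -E "tcp|contact"; for i in 1 2 3 ; do python3 -m inch '[{"grip":50,"delta_pos":[0,0,1],"rot":[0,0,0]},{"grip":50,"delta_pos":[0,0,1],"rot":[0,0,0]}]' | grep -E "tcp|contact"; done
```

```text
tcp_pos: [0.6092, -0.0128, 0.0126]
contact_force: [-0.1, 0.6, -0.6]
tcp_pos: [0.6094, -0.0127, 0.0121]
contact_force: [-0.3, 0.3, -1.4]
tcp_pos: [0.6092, -0.0127, 0.0108]
contact_force: [-0.4, -0.5, -1.0]
tcp_pos: [0.6093, -0.0127, 0.0099]
contact_force: [-0.2, -0.3, -0.7]
```

```bash
for i in 1 2 3 ; do python3 -m inch '[{"grip":50,"delta_pos":[0,0,1],"rot":[0,0,0]},{"grip":50,"delta_pos":[0,0,1],"rot":[0,0,0]}]' | grep -E "tcp|contact"; done
```

```text
tcp_pos: [0.6094, -0.0127, 0.0098]
contact_force: [-4.3, 0.3, 10.2]
tcp_pos: [0.6094, -0.0127, 0.0097]
contact_force: [-10.3, 0.9, 19.2]
tcp_pos: [0.6095, -0.0127, 0.0096]
contact_force: [-14.9, 0.2, 28.7]
```

Contact comes at 9.85 reported, which matches a bed about 30 mm above the pick height. I'll relieve the pressure and release.

```bash
python3 -m inch '[{"grip":50,"delta_pos":[0,0,-2.5],"rot":[0,0,0]},{"grip":50,"delta_pos":[0,0,-2.5],"rot":[0,0,0]},{"grip":76,"delta_pos":[0,0,-2.5],"rot":[0,0,0]},{"grip":76,"delta_pos":[0,0,-2.5],"rot":[0,0,0]},{"grip":76,"delta_pos":[0,0,-2.5],"rot":[0,0,0]}]';python3 -m inch '[{"grip":76,"delta_pos":[0,0,-10],"rot":[0,0,0]},{"grip":76,"delta_pos":[0,0,-50],"rot":[0,0,0]},{"grip":76,"delta_pos":[0,0,-90],"rot":[0,0,0]},{"grip":76,"delta_pos":[0,0,-120],"rot":[0,0,0]},{"grip":76,"delta_pos":[0,0,-120],"rot":[0,0,0]}]'; python3 to.py 618 107 130 -5
```

```text
clock: 14.15
tcp_pos: [0.6092, -0.0127, 0.0091]
ee_rot: [0.735, 0.678, -0.0, -0.0]
contact_force: [-0.1, 0.1, 0.6]
grip_width: 0.0755
grip_force: 0.0
clock: 14.78
tcp_pos: [0.6104, -0.0128, 0.1327]
ee_rot: [0.735, 0.678, 0.002, 0.002]
contact_force: [-0.6, -0.1, -1.3]
grip_width: 0.0762
grip_force: 0.0
t 14.78 tcp [610.4 -12.8 132.7] F [-0.6 -0.1 -1.3] w 76.2 gf 0.0 delta [120.   -2.2   2.7] rot [ 0.03 -0.    0.03]
```

```bash
python3 -m inch '[{"grip":70,"delta_pos":[120,-1,3],"rot":[0,0,0]},{"grip":70,"delta_pos":[120,-1,3],"rot":[0,0,0]},{"grip":70,"delta_pos":[120,-1,3],"rot":[0,0,0]},{"grip":70,"delta_pos":[120,-1,3],"rot":[0,0,0]}]' >/dev/null; cat > look.py <<'E'
from h import *
import sys
np.set_printoptions(precision=1,suppress=True)
o=np.array([.6117,.0125]);a=np.radians(85);u=np.array([np.cos(a),np.sin(a)]);n=np.array([-u[1],u[0]])
for nm in("side","top"):
    f=grab(nm,nm+sys.argv[1]);g=load(nm+"0")
    d=cv2.GaussianBlur(f["frame"],(3,3),0).astype(int).sum(2)-cv2.GaussianBlur(g["frame"],(3,3),0).astype(int).sum(2)
    ys,xs=np.nonzero(d>90);P=plane(f,np.c_[xs,ys],.036)[:,:2]-o;q=np.c_[P@u,P@n]*1000
    k=(abs(q[:,1])<45)&(q[:,0]>-110)&(q[:,0]<60);q=q[k]
    if len(q)>20:print(nm,len(q),"min",np.percentile(q,1,0),"max",np.percentile(q,99,0),"rect",cv2.minAreaRect(q.astype(np.float32)))
    else: print(nm,len(q))
E
python3 look.py 5; python3 to.py 618.5 108 80 -5
```

```text
side 149 min [-88.7 -33.1] max [ 3.2 26.4] rect ((-42.71379852294922, -4.213983535766602), (94.12358093261719, 58.324581146240234), 2.7660751342773438)
top 166 min [-75.8 -29.9] max [24.7 29.9] rect ((-16.421253204345703, 0.3731365203857422), (118.66141510009766, 58.59588623046875), 2.67488431930542)
t 15.38 tcp [617.9 105.9 126.1] F [ 0.  -0.7  0.6] w 70.2 gf 0.0 delta [ 2.1  0.4 46.1] rot [-0.    0.    0.03]
```

Top view puts the carabiner on the bed at x ≈ -25, y ≈ 0, lengthways. Next is the handle.

```bash
python3 -m inch '[{"grip":60,"delta_pos":[2,0,15],"rot":[0,0,0]},{"grip":60,"delta_pos":[2,0,35],"rot":[0,0,0]},{"grip":60,"delta_pos":[2,0,46],"rot":[0,0,0]},{"grip":60,"delta_pos":[2,0,46],"rot":[0,0,0]}]' |grep -E "tcp|contact";python3 -m inch '[{"grip":60,"delta_pos":[0,0,8],"rot":[0,0,0]},{"grip":60,"delta_pos":[0,0,17],"rot":[0,0,0]},{"grip":60,"delta_pos":[0,0,26],"rot":[0,0,0]},{"grip":60,"delta_pos":[0,0,34],"rot":[0,0,0]},{"grip":60,"delta_pos":[0,0,34],"rot":[0,0,0]}]'|grep -E "tcp|contact"; python3 to.py 618.5 108 46 -5
```

```text
tcp_pos: [0.6176, 0.1087, 0.0789]
contact_force: [-0.4, 0.2, 0.4]
tcp_pos: [0.6178, 0.1089, 0.0455]
contact_force: [0.7, 0.2, 0.2]
t 16.5 tcp [617.8 108.9  45.5] F [0.7 0.2 0.2] w 60.0 gf 0.0 delta [-0.8  0.7 -0.5] rot [-0.01  0.    0.03]
```

```bash
python3 -m inch '[{"grip":8,"delta_pos":[0,0,0],"rot":[0,0,0]},{"grip":8,"delta_pos":[0,0,0],"rot":[0,0,0]},{"grip":8,"delta_pos":[0,0,0],"rot":[0,0,0]},{"grip":8,"delta_pos":[0,0,0],"rot":[0,0,0]},{"grip":8,"delta_pos":[0,0,0],"rot":[0,0,0]}]' 10;python3 -m inch '[{"grip":8,"delta_pos":[0,0,0],"rot":[0,0,0]},{"grip":8,"delta_pos":[0,0,0],"rot":[0,0,0]},{"grip":8,"delta_pos":[0,0,0],"rot":[0,0,0]}]'
```

```text
clock: 17.12
tcp_pos: [0.6201, 0.1088, 0.0465]
ee_rot: [0.735, 0.678, 0.002, 0.002]
contact_force: [20.7, -1.2, -9.8]
grip_width: 0.0214
grip_force: 10.0
clock: 17.5
tcp_pos: [0.6203, 0.1088, 0.0465]
ee_rot: [0.735, 0.678, 0.002, 0.002]
contact_force: [20.8, -1.4, -10.1]
grip_width: 0.0208
grip_force: 10.0
```

```bash
python3 -m inch '[{"grip":8,"delta_pos":[0,1,0],"rot":[0,0,0]},{"grip":8,"delta_pos":[0,2,0],"rot":[0,0,0]},{"grip":8,"delta_pos":[0,2,0],"rot":[0,0,0]}]';python3 -m inch '[{"grip":8,"delta_pos":[0,0,0],"rot":[0,0,0]},{"grip":8,"delta_pos":[0,0,0],"rot":[0,0,0]},{"grip":8,"delta_pos":[0,0,0],"rot":[0,0,0]}]'
```

```text
clock: 17.88
tcp_pos: [0.6224, 0.1086, 0.0465]
ee_rot: [0.735, 0.678, 0.002, 0.002]
contact_force: [19.8, -0.5, -10.0]
grip_width: 0.017
grip_force: 10.0
clock: 18.25
tcp_pos: [0.6223, 0.1086, 0.0465]
ee_rot: [0.735, 0.678, 0.002, 0.002]
contact_force: [20.4, -0.3, -10.0]
grip_width: 0.0171
grip_force: 10.0
```

```bash
python3 -m inch '[{"grip":8,"delta_pos":[0,0.5,0],"rot":[0,0,0]},{"grip":8,"delta_pos":[0,1,0],"rot":[0,0,0]},{"grip":8,"delta_pos":[0,1,0],"rot":[0,0,0]}]';python3 -m inch '[{"grip":8,"delta_pos":[0,0,0],"rot":[0,0,0]},{"grip":8,"delta_pos":[0,0,0],"rot":[0,0,0]}]' 20
```

```text
clock: 18.62
tcp_pos: [0.6228, 0.1086, 0.0465]
ee_rot: [0.735, 0.678, 0.001, 0.001]
contact_force: [14.4, 0.6, -6.9]
grip_width: 0.0164
grip_force: 10.0
clock: 18.88
tcp_pos: [0.6228, 0.1086, 0.0465]
ee_rot: [0.735, 0.678, 0.001, 0.001]
contact_force: [14.5, -0.3, -8.0]
grip_width: 0.0157
grip_force: 20.0
```

```bash
python3 -m inch '[{"grip":8,"delta_pos":[-5,1.5,0],"rot":[0,0,0]},{"grip":8,"delta_pos":[-10,1.5,0],"rot":[0,0,0]},{"grip":8,"delta_pos":[-15,1.5,0],"rot":[0,0,0]},{"grip":8,"delta_pos":[-20,1.5,0],"rot":[0,0,0]},{"grip":8,"delta_pos":[-20,1.5,0],"rot":[0,0,0]}]' 20;python3 to.py 620 80 46 -5;python3 -m inch '[{"grip":8,"delta_pos":[-2,0,0],"rot":[0,0,0]},{"grip":8,"delta_pos":[-4,0,0],"rot":[0,0,0]},{"grip":8,"delta_pos":[-6,0,0],"rot":[0,0,0]},{"grip":8,"delta_pos":[-8,0,0],"rot":[0,0,0]},{"grip":8,"delta_pos":[-8,0,0],"rot":[0,0,0]}]' 20;python3 to.py 620 80 46 -5
```

```text
clock: 19.5
tcp_pos: [0.621, 0.0887, 0.0465]
ee_rot: [0.735, 0.678, 0.0, -0.0]
contact_force: [-3.0, 1.6, 2.6]
grip_width: 0.0159
grip_force: 20.0
t 19.5 tcp [621.   88.7  46.5] F [-3.   1.6  2.6] w 15.9 gf 20.0 delta [-8.7 -0.2  0.5] rot [-0.   -0.    0.03]
clock: 20.12
tcp_pos: [0.6202, 0.0811, 0.0465]
ee_rot: [0.735, 0.678, 0.0, -0.0]
contact_force: [-2.3, 4.2, 2.6]
grip_width: 0.0156
grip_force: 20.0
t 20.12 tcp [620.2  81.1  46.5] F [-2.3  4.2  2.6] w 15.6 gf 20.0 delta [-1.1 -0.2  0.5] rot [-0.   -0.    0.03]
```

```bash
python3 -m inch '[{"grip":8,"delta_pos":[-1,0,0],"rot":[0,0,0]},{"grip":8,"delta_pos":[-2,0,0],"rot":[0,0,0]},{"grip":8,"delta_pos":[-3,0,0],"rot":[0,0,0]},{"grip":8,"delta_pos":[-3,0,0],"rot":[0,0,0]}]'|grep -E "tcp|contact"; python3 -m inch '[{"grip":8,"delta_pos":[-1,0,0],"rot":[0,0,0]},{"grip":8,"delta_pos":[-2,0,0],"rot":[0,0,0]},{"grip":8,"delta_pos":[-2,0,0],"rot":[0,0,0]}]'|grep -E "tcp|contact"
```

```text
tcp_pos: [0.62, 0.0782, 0.0465]
contact_force: [-3.3, 5.3, 2.8]
tcp_pos: [0.6198, 0.0762, 0.0465]
contact_force: [-3.4, 4.2, 2.2]
```

```bash
python3 -m inch '[{"grip":8,"delta_pos":[-1,0,0],"rot":[0,0,0]},{"grip":8,"delta_pos":[-2,0,0],"rot":[0,0,0]},{"grip":8,"delta_pos":[-2,0,0],"rot":[0,0,0]}]'|grep -E "tcp|contact"
```

```text
tcp_pos: [0.6196, 0.0742, 0.0464]
contact_force: [-3.3, 4.7, 3.4]
```

```bash
python3 -m inch '[{"grip":8,"delta_pos":[-1,0,0],"rot":[0,0,0]},{"grip":8,"delta_pos":[-2,0,0],"rot":[0,0,0]},{"grip":8,"delta_pos":[-2,0,0],"rot":[0,0,0]}]'|grep -E "tcp|contact"
```

```text
tcp_pos: [0.6194, 0.0723, 0.0465]
contact_force: [-3.7, 5.1, 2.6]
```

```bash
python3 -m inch '[{"grip":8,"delta_pos":[-1,0,0],"rot":[0,0,0]},{"grip":8,"delta_pos":[-2,0,0],"rot":[0,0,0]},{"grip":8,"delta_pos":[-2,0,0],"rot":[0,0,0]}]'|grep -E "tcp|contact"
```

```text
tcp_pos: [0.6193, 0.0703, 0.0465]
contact_force: [-3.1, 4.0, 2.4]
```

```bash
python3 -m inch '[{"grip":8,"delta_pos":[-1,0,0],"rot":[0,0,0]},{"grip":8,"delta_pos":[-2,0,0],"rot":[0,0,0]},{"grip":8,"delta_pos":[-2,0,0],"rot":[0,0,0]}]'|grep -E "tcp|contact"
```

```text
tcp_pos: [0.6191, 0.0683, 0.0465]
contact_force: [-4.4, 5.8, 3.0]
```

```bash
python3 -m inch '[{"grip":8,"delta_pos":[-1,0,0],"rot":[0,0,0]},{"grip":8,"delta_pos":[-2,0,0],"rot":[0,0,0]},{"grip":8,"delta_pos":[-2,0,0],"rot":[0,0,0]}]'|grep -E "tcp|contact"
```

```text
tcp_pos: [0.619, 0.067, 0.0465]
contact_force: [-3.4, 10.2, 1.6]
```

```bash
python3 -m inch '[{"grip":8,"delta_pos":[-1,0,0],"rot":[0,0,0]},{"grip":8,"delta_pos":[-2,0,0],"rot":[0,0,0]},{"grip":8,"delta_pos":[-2,0,0],"rot":[0,0,0]}]'|grep -E "tcp|contact"
```

```text
tcp_pos: [0.6189, 0.0665, 0.0465]
contact_force: [-2.0, 20.9, 0.8]
```

```bash
python3 -m inch '[{"grip":8,"delta_pos":[-1,0,0],"rot":[0,0,0]},{"grip":8,"delta_pos":[-2,0,0],"rot":[0,0,0]},{"grip":8,"delta_pos":[-2,0,0],"rot":[0,0,0]}]'|grep -E "tcp|contact"
```

```text
tcp_pos: [0.6188, 0.065, 0.0465]
contact_force: [-0.4, 23.9, -0.0]
```

Force is rising, which means anvil contact. I'll hold and watch.

```bash
python3 -m inch '[{"grip":8,"delta_pos":[0,0,0],"rot":[0,0,0]},{"grip":8,"delta_pos":[0,0,0],"rot":[0,0,0]},{"grip":8,"delta_pos":[0,0,0],"rot":[0,0,0]},{"grip":8,"delta_pos":[0,0,0],"rot":[0,0,0]}]'|grep -E "clock|tcp|contact|width"; python3 look.py 6
```

```text
clock: 24.12
tcp_pos: [0.6188, 0.065, 0.0465]
contact_force: [-0.0, 24.5, 1.6]
grip_width: 0.0159
side 147 min [-107.   -41.2] max [59.1 26.8] rect ((-23.256549835205078, -4.914905548095703), (72.17852020263672, 168.7206268310547), 88.12805938720703)
top 110 min [-94.7 -35.4] max [49.6 23.5] rect ((-23.69884490966797, -1.9682426452636719), (142.89224243164062, 57.0727424621582), 6.6911139488220215)
```

```bash
for i in 1 2; do python3 -m inch '[{"grip":8,"delta_pos":[-0.4,0,0],"rot":[0,0,0]},{"grip":8,"delta_pos":[-0.4,0,0],"rot":[0,0,0]}]'|grep -E "tcp|contact"; done
```

```text
tcp_pos: [0.6188, 0.0646, 0.0465]
contact_force: [-0.7, 25.5, 1.3]
tcp_pos: [0.6187, 0.0644, 0.0465]
contact_force: [-1.7, 26.0, 0.2]
```

Force levels off at about 25 N while the tool creeps, so the pads are slipping on the web and limiting the force. I'll ease to about 20 N (15 N plus drag) and hold for over a second.

```bash
for i in 1 2; do python3 -m inch '[{"grip":8,"delta_pos":[0.5,0,0],"rot":[0,0,0]},{"grip":8,"delta_pos":[0.5,0,0],"rot":[0,0,0]},{"grip":8,"delta_pos":[0.5,0,0],"rot":[0,0,0]},{"grip":8,"delta_pos":[0.5,0,0],"rot":[0,0,0]},{"grip":8,"delta_pos":[0.5,0,0],"rot":[0,0,0]}]'|grep -E "clock|tcp|contact";python3 -m inch '[{"grip":8,"delta_pos":[0,0,0],"rot":[0,0,0]},{"grip":8,"delta_pos":[0,0,0],"rot":[0,0,0]},{"grip":8,"delta_pos":[0,0,0],"rot":[0,0,0]},{"grip":8,"delta_pos":[0,0,0],"rot":[0,0,0]},{"grip":8,"delta_pos":[0,0,0],"rot":[0,0,0]}]'|grep -E "clock|tcp|contact"; done
```

```text
clock: 25.35
tcp_pos: [0.6187, 0.0644, 0.0465]
contact_force: [-1.7, 21.7, 0.9]
clock: 25.98
tcp_pos: [0.6187, 0.0644, 0.0465]
contact_force: [-1.8, 23.2, 1.3]
clock: 26.6
tcp_pos: [0.6187, 0.0644, 0.0465]
contact_force: [-2.0, 18.9, 1.7]
clock: 27.22
tcp_pos: [0.6187, 0.0644, 0.0464]
contact_force: [-2.7, 18.7, 1.7]
```

```bash
python3 -m inch '[{"grip":8,"delta_pos":[0.7,0,0],"rot":[0,0,0]},{"grip":8,"delta_pos":[0.7,0,0],"rot":[0,0,0]},{"grip":8,"delta_pos":[0.7,0,0],"rot":[0,0,0]},{"grip":45,"delta_pos":[0.7,0,0],"rot":[0,0,0]},{"grip":45,"delta_pos":[0.7,0,0],"rot":[0,0,0]}]';python3 -m inch '[{"grip":45,"delta_pos":[0,0,0],"rot":[0,0,0]},{"grip":45,"delta_pos":[0,0,0],"rot":[0,0,0]},{"grip":45,"delta_pos":[0,0,-20],"rot":[0,0,0]},{"grip":45,"delta_pos":[0,0,-50],"rot":[0,0,0]},{"grip":45,"delta_pos":[0,0,-90],"rot":[0,0,0]}]'; python3 to.py 450 250 180 -5
```

```text
clock: 27.85
tcp_pos: [0.619, 0.0624, 0.0463]
ee_rot: [0.735, 0.678, -0.0, 0.0]
contact_force: [0.0, -0.0, -0.7]
grip_width: 0.0313
grip_force: 0.0
clock: 28.48
tcp_pos: [0.6187, 0.0626, 0.1382]
ee_rot: [0.735, 0.678, -0.0, -0.0]
contact_force: [-0.2, -0.1, -0.1]
grip_width: 0.0451
grip_force: 0.0
t 28.48 tcp [618.7  62.6 138.2] F [-0.2 -0.1 -0.1] w 45.1 gf 0.0 delta [ 173.1 -183.4  -41.8] rot [-0.    0.    0.03]
```

```bash
python3 -m inch '[{"grip":45,"delta_pos":[40,-45,-40],"rot":[0,0,0]},{"grip":45,"delta_pos":[85,-90,-40],"rot":[0,0,0]},{"grip":45,"delta_pos":[130,-135,-40],"rot":[0,0,0]},{"grip":45,"delta_pos":[173,-183,-40],"rot":[0,0,0]},{"grip":45,"delta_pos":[173,-183,-40],"rot":[0,0,0]}]'|grep -E "clock|tcp"
python3 look.py 7; python3 - <<'E'
from h import *
np.set_printoptions(precision=1,suppress=True)
o=np.array([.6117,.0125]);a=np.radians(85);u=np.array([np.cos(a),np.sin(a)]);n=np.array([-u[1],u[0]])
for k in("top0","top7"):
    t=load(k);hsv=cv2.cvtColor(t["frame"],cv2.COLOR_RGB2HSV)
    r=(((hsv[...,0]<8)|(hsv[...,0]>172))&(hsv[...,1]>150)).astype(np.uint8)*255
    c,_,_=rect(t,blob(t,(205,140,270,185),r),.092);q=c/1000-o;print(k,"handle",q@u*1000,q@n*1000)
    w=((hsv[...,1]<40)&(hsv[...,2]>120)).astype(np.uint8)
    ys,xs=np.nonzero(w);P=(plane(t,np.c_[xs,ys],.036)[:,:2]-o);q=np.c_[P@u,P@n]*1000
    q=q[(abs(q[:,1])<34)&(q[:,0]>-130)&(q[:,0]<90)]
    m,_,_=np.histogram2d(q[:,1],q[:,0],[np.arange(-36,37,6),np.arange(-132,97,6)])
    print("\n".join("".join(" .:*#"[min(4,int(v))] for v in row) for row in m))
E
```

```text
clock: 29.1
tcp_pos: [0.4488, 0.252, 0.1783]
side 296 min [-105.9  -42.6] max [59.  41.6] rect ((-24.294326782226562, -0.22521591186523438), (73.7276611328125, 176.16162109375), 83.96060180664062)
top 381 min [-92.5 -42.5] max [58.8 33.3] rect ((-17.742618560791016, -3.506053924560547), (77.95680236816406, 154.28367614746094), 88.98628234863281)
top0 handle 94.9857886364077 4.283002047599219
. :: :.                          .# . 
. *#.#                           .. : 
#**#::                           ::   
*#:#:.                           .:   
:#:.*                            :.   
::#*:                            #    
.###*:                           .: . 
:###:.                           :: * 
::#*:#.                          :*:# 
. :* **                          .**: 
*.*# .*                          :.*# 
*:.:                             .::: 
top7 handle 54.204644473231866 2.352693386978585
. :: :.. :::. :           .: .::::    
. *#.#..**:.. ..:***:     :. #**#* #  
#**#::::*          .*#.   .:       *  
*#:#::**             **   :*       :  
:#:.# #:             .:.  #:       :  
::#*: ::              ::  *:       .: 
.###*:.*             .#   .. .: .  *. 
:###:. **.           :*   :: #**:: #  
::#*:#. :#::.::.    .#:   :*:#:.#*.#  
: :* **   :##***:::***    .*#:##**#*  
*.*# .#.       .::::      :::####*::  
*:.:                      .:::::::::.
```

```bash
cat > ring.py <<'E'
from h import *
import sys
np.set_printoptions(precision=1,suppress=True)
o=np.array([.6117,.0125]);a=np.radians(85);u=np.array([np.cos(a),np.sin(a)]);n=np.array([-u[1],u[0]])
for nm in("top","side"):
    f=load(nm+sys.argv[1]);g=load(nm+"0")
    b=lambda i:cv2.GaussianBlur(i,(3,3),0).astype(int).sum(2)
    d=b(f["frame"])-b(g["frame"])
    ys,xs=np.nonzero(d>60);P=plane(f,np.c_[xs,ys],.036)[:,:2]-o;q=np.c_[P@u,P@n]*1000
    k=(abs(q[:,1]+2)<40)&(q[:,0]>-105)&(q[:,0]<14);m=np.zeros(d.shape,np.uint8);m[ys[k],xs[k]]=255
    cs,h=cv2.findContours(m,cv2.RETR_CCOMP,cv2.CHAIN_APPROX_NONE)
    for c,hh in zip(cs,h[0]):
        if cv2.contourArea(c)>40:
            P=plane(f,c[:,0],.036)[:,:2]-o;q=(np.c_[P@u,P@n]*1000).astype(np.float32);M=cv2.moments(q.reshape(-1,1,2))
            ang=.5*np.degrees(np.arctan2(2*M["mu11"],M["mu20"]-M["mu02"]))
            print(nm,"hole" if hh[3]>=0 else "outer","c",M["m10"]/M["m00"],M["m01"]/M["m00"],"ang",ang,"box",q.min(0),q.max(0),"area",abs(M["m00"]))
E
python3 ring.py 7
python3 - <<'E'
from h import *
# fixture angle check from long near/far edges & scene-disturbance check
a=load("top0")["frame"];b=load("top7")["frame"]
for f,nm in((a,"0"),(b,"7")):
    hsv=cv2.cvtColor(f,cv2.COLOR_RGB2HSV);m=((hsv[...,0]<14)&(hsv[...,0]>4)&(hsv[...,1]>170)).astype(np.uint8)
    n,l,s,c=cv2.connectedComponentsWithStats(m);print(nm,[tuple(c[i].round(1)) for i in range(1,n) if s[i,4]>60 and 190<c[i][1]<230])
E
```

```text
top outer c -43.62609219596411 -1.5768582780685845 ang 8.761111187923786 box [-94.9 -36.2] [ 9.2 28.7] area 1861.3735536304005
side outer c -70.7183039374129 8.047385526410896 ang 24.16093547893461 box [-104.9  -24.5] [-21.1  26. ] area 1251.9315118196678
0 [(np.float64(361.2), np.float64(193.1)), (np.float64(155.1), np.float64(202.4)), (np.float64(231.8), np.float64(211.1))]
7 [(np.float64(361.4), np.float64(193.0)), (np.float64(232.1), np.float64(211.3))]
```

```bash
cat > bars.py <<'E'
from h import *
import sys
o=np.array([.6117,.0125]);a=np.radians(85);u=np.array([np.cos(a),np.sin(a)]);n=np.array([-u[1],u[0]])
f=load("top"+sys.argv[1]);g=load("top0");d=f["frame"].astype(int).sum(2)-g["frame"].astype(int).sum(2)
W=lambda x,y:np.r_[o+(u*x+n*y)/1000,.036]
out=[]
for side in(-1,1):
    L=[]
    for x in np.arange(-72,-14,3.):
        c=proj(f,W(x,-2.5+side*25))[0];col=int(round(c[0]));r=np.arange(int(c[1])-5,int(c[1])+6);w=np.clip(d[r,col]-40,0,None)
        if w.sum()>80:L.append((col,(w*r).sum()/w.sum()))
    L=sorted(set(L));P=plane(f,L,.036)[:,:2]-o;q=np.c_[P@u,P@n]*1000
    l=cv2.fitLine(q.astype(np.float32),cv2.DIST_HUBER,0,.01,.01).ravel();s=l[1]/l[0]
    print(side,len(L),"angle rad",round(float(s),3),"y at x=-44",round(float(l[3]+s*(-44-l[2])),1),"y",q[:,1].round(1))
E
python3 bars.py 7; python3 bars.py 5
```

```text
-1 14 angle rad 0.136 y at x=-44 -29.6 y [-24.9 -25.5 -25.8 -26.4 -28.  -28.8 -30.2 -30.4 -31.6 -32.  -32.5 -32.5
 -31.7 -30.6]
1 18 angle rad 0.132 y at x=-44 20.6 y [22.1 22.9 23.7 24.3 23.6 23.  22.3 21.6 20.8 20.3 19.3 19.1 18.9 18.7
 18.4 18.1 17.8 17.4]
-1 16 angle rad -0.116 y at x=-44 -24.0 y [-25.2 -24.4 -25.5 -25.6 -25.7 -26.5 -26.  -26.2 -24.7 -24.6 -23.8 -22.
 -19.6 -16.8 -14.8 -14.5]
1 18 angle rad 0.11 y at x=-44 22.7 y [25.3 25.1 24.9 24.7 24.4 24.  24.4 24.4 24.2 24.  24.  23.6 22.3 21.8
 20.8 18.  15.  10.3]
```

The carabiner is nipped at x ≈ -44, but its bars run about 0.13 rad off the slide, too close to the 0.15 limit. The web pinch showed the true centreline is 2.7 mm off my estimate. I'll square it up with the fingers in place (the jaw yields at about 5 N), release it and press again.

```bash
python3 to.py 610.6 -31.6 110 -5.2
```

```text
t 29.2 tcp [450.3 250.7 177.7] F [ 0.3 -0.3 -0.4] w 44.7 gf 0.0 delta [-268.7  182.2   67.8] rot [ 0.01 -0.    0.06]
```

```bash
python3 -m inch '[{"grip":88,"delta_pos":[-50,36,20],"rot":[0,0,0.06]},{"grip":88,"delta_pos":[-100,70,40],"rot":[0,0,0.06]},{"grip":88,"delta_pos":[-150,104,60],"rot":[0,0,0.06]},{"grip":88,"delta_pos":[-200,138,68],"rot":[0,0,0.06]},{"grip":88,"delta_pos":[-250,172,68],"rot":[0,0,0.06]}]' >/dev/null; python3 to.py 610.6 -31.6 50 -5.2
```

```text
t 29.82 tcp [602.1 -16.3 107.8] F [ 1.1  1.3 -0.1] w 87.0 gf 0.0 delta [-14.5  10.   57.8] rot [-0.    0.   -0.02]
```

```bash
python3 -m inch '[{"grip":90,"delta_pos":[-15,10,5],"rot":[0,0,0]},{"grip":90,"delta_pos":[-15,10,25],"rot":[0,0,0]},{"grip":90,"delta_pos":[-15,10,58],"rot":[0,0,0]},{"grip":90,"delta_pos":[-15,10,58],"rot":[0,0,0]}]' >/dev/null; python3 to.py 610.6 -31.6 11 -5.2
```

```text
t 30.32 tcp [607.7 -27.3  47.3] F [-0.1  0.4  0.2] w 89.9 gf 0.0 delta [-4.1  3.5 36.3] rot [-0.03 -0.   -0.  ]
```

```bash
python3 -m inch '[{"grip":90,"delta_pos":[-4,3.5,12],"rot":[0,0,0]},{"grip":90,"delta_pos":[-4,3.5,25],"rot":[0,0,0]},{"grip":90,"delta_pos":[-4,3.5,35],"rot":[0,0,0]},{"grip":56,"delta_pos":[-4,3.5,36],"rot":[0,0,0]},{"grip":56,"delta_pos":[-4,3.5,36],"rot":[0,0,0]}]' 25|grep -E "tcp|contact"; python3 -m inch '[{"grip":56,"delta_pos":[0,0,0],"rot":[0,0,0]},{"grip":56,"delta_pos":[0,0,0],"rot":[0,0,0]},{"grip":56,"delta_pos":[0,0,0],"rot":[0,0,0]}]'; python3 to.py 610.6 -31.6 11 -5.2
```

```text
tcp_pos: [0.613, -0.0325, 0.0146]
contact_force: [-0.1, 0.0, -0.1]
clock: 31.32
tcp_pos: [0.6127, -0.0325, 0.0146]
ee_rot: [0.739, 0.674, -0.0, -0.0]
contact_force: [-4.0, 0.8, 3.5]
grip_width: 0.056
grip_force: 2.6
t 31.32 tcp [612.7 -32.5  14.6] F [-4.   0.8  3.5] w 56.0 gf 2.6 delta [ 0.7 -2.2  3.6] rot [-0.    0.   -0.01]
```

```bash
python3 -m inch '[{"grip":84,"delta_pos":[0.5,-2,0],"rot":[0,0,0]},{"grip":84,"delta_pos":[0.5,-2,0],"rot":[0,0,0]},{"grip":84,"delta_pos":[0.5,-2,0],"rot":[0,0,0]},{"grip":84,"delta_pos":[0.5,-2,2],"rot":[0,0,0]},{"grip":84,"delta_pos":[0.5,-2,4],"rot":[0,0,0]}]' 25|grep -E "tcp|contact"; python3 -m inch '[{"grip":56,"delta_pos":[0,0,0],"rot":[0,0,0]},{"grip":56,"delta_pos":[0,0,0],"rot":[0,0,0]},{"grip":56,"delta_pos":[0,0,0],"rot":[0,0,0]},{"grip":56,"delta_pos":[0,0,0],"rot":[0,0,0]},{"grip":56,"delta_pos":[0,0,0],"rot":[0,0,0]}]'; python3 to.py 610.6 -31.6 11 -5.2
```

```text
tcp_pos: [0.6109, -0.0318, 0.0101]
contact_force: [-0.7, -0.5, 0.3]
clock: 32.58
tcp_pos: [0.6111, -0.0319, 0.0105]
ee_rot: [0.739, 0.674, 0.0, 0.0]
contact_force: [1.2, -1.0, 1.3]
grip_width: 0.0605
grip_force: 23.6
t 32.58 tcp [611.1 -31.9  10.5] F [ 1.2 -1.   1.3] w 60.5 gf 23.6 delta [ 0.2 -0.5 -0.5] rot [ 0.    0.   -0.01]
```

```bash
python3 -m inch '[{"grip":76,"delta_pos":[0,0,0],"rot":[0,0,0]},{"grip":76,"delta_pos":[0,0,0],"rot":[0,0,0]},{"grip":76,"delta_pos":[0,0,0],"rot":[0,0,0]},{"grip":76,"delta_pos":[0,0,-40],"rot":[0,0,0]},{"grip":70,"delta_pos":[0,0,-90],"rot":[0,0,0]}]' 25|grep -E "tcp|contact"; python3 -m inch '[{"grip":60,"delta_pos":[30,0,-20],"rot":[0,0,0]},{"grip":60,"delta_pos":[65,0,-20],"rot":[0,0,0]},{"grip":60,"delta_pos":[99,0,-20],"rot":[0,0,0]},{"grip":60,"delta_pos":[99,0,-20],"rot":[0,0,0]}]'|grep tcp; python3 ring.py 7 >/dev/null; python3 look.py 8; python3 bars.py 8; python3 to.py 619.1 67 46 -5.2
```

```text
tcp_pos: [0.6102, -0.0317, 0.1004]
contact_force: [1.1, -0.6, -0.1]
tcp_pos: [0.62, 0.0685, 0.1202]
side 123 min [-106.6  -38.7] max [59.2 23.9] rect ((-23.263126373291016, -6.835536956787109), (65.07841491699219, 167.7082977294922), 88.93505859375)
top 100 min [-94.9 -34.9] max [-41.2  23.5] rect ((-66.26301574707031, -6.782798767089844), (57.37559127807617, 57.32129669189453), 7.881732940673828)
-1 8 angle rad 0.041 y at x=-44 -29.0 y [-28.4 -28.8 -29.3 -30.4 -30.8 -29.8 -29.6 -29.6]
1 11 angle rad 0.156 y at x=-44 22.6 y [23.4 22.9 22.5 22.1 21.6 21.1 20.5 19.6 19.5 19.  18. ]
t 33.8 tcp [619.9  66.7 120.2] F [0.1 0.2 0.3] w 60.3 gf 0.0 delta [ 0.3 -0.8 74.2] rot [-0.  0. -0.]
```

```bash
python3 -m inch '[{"grip":50,"delta_pos":[0,0,25],"rot":[0,0,0]},{"grip":50,"delta_pos":[0,0,50],"rot":[0,0,0]},{"grip":50,"delta_pos":[0,0,74],"rot":[0,0,0]},{"grip":8,"delta_pos":[0,0,74],"rot":[0,0,0]},{"grip":8,"delta_pos":[0,0,74],"rot":[0,0,0]}]' 20|grep -E "tcp|contact"; python3 -m inch '[{"grip":8,"delta_pos":[0,0,0],"rot":[0,0,0]},{"grip":8,"delta_pos":[0,0,0],"rot":[0,0,0]},{"grip":8,"delta_pos":[0,0,0],"rot":[0,0,0]}]'
```

```text
tcp_pos: [0.6205, 0.0662, 0.0475]
contact_force: [0.7, 0.1, 0.1]
clock: 34.8
tcp_pos: [0.6189, 0.0668, 0.0473]
ee_rot: [0.739, 0.674, -0.001, -0.001]
contact_force: [-15.1, -0.5, 11.1]
grip_width: 0.0159
grip_force: 20.0
```

```bash
python3 -m inch '[{"grip":8,"delta_pos":[-0.5,-1.5,0],"rot":[0,0,0]},{"grip":8,"delta_pos":[-1,-1.5,0],"rot":[0,0,0]},{"grip":8,"delta_pos":[-1,-1.5,0],"rot":[0,0,0]}]'|grep -E "tcp|contact"; for i in 1 2; do python3 -m inch '[{"grip":8,"delta_pos":[-0.5,0,0],"rot":[0,0,0]},{"grip":8,"delta_pos":[-0.5,0,0],"rot":[0,0,0]}]'|grep -E "tcp|contact"; done
```

```text
tcp_pos: [0.619, 0.0667, 0.0473]
contact_force: [1.0, 6.5, 3.3]
tcp_pos: [0.6189, 0.0665, 0.0473]
contact_force: [0.5, 8.7, 3.5]
tcp_pos: [0.619, 0.0664, 0.0474]
contact_force: [1.3, 11.4, 3.8]
```

```bash
for i in 1 2 3; do python3 -m inch '[{"grip":8,"delta_pos":[-0.5,0,0],"rot":[0,0,0]},{"grip":8,"delta_pos":[-0.5,0,0],"rot":[0,0,0]}]'|grep -E "tcp|contact"; done;  python3 -m inch '[{"grip":8,"delta_pos":[0,0,0],"rot":[0,0,0]},{"grip":8,"delta_pos":[0,0,0],"rot":[0,0,0]},{"grip":8,"delta_pos":[0,0,0],"rot":[0,0,0]},{"grip":8,"delta_pos":[0,0,0],"rot":[0,0,0]},{"grip":8,"delta_pos":[0,0,0],"rot":[0,0,0]}]'|grep -E "tcp|contact"
```

```text
tcp_pos: [0.6189, 0.0662, 0.0473]
contact_force: [2.2, 14.0, 2.8]
tcp_pos: [0.6189, 0.066, 0.0473]
contact_force: [2.8, 15.9, 2.7]
tcp_pos: [0.6189, 0.0659, 0.0473]
contact_force: [3.2, 18.3, 2.7]
tcp_pos: [0.6189, 0.0659, 0.0473]
contact_force: [2.8, 19.2, 1.1]
```

```bash
python3 -m inch '[{"grip":8,"delta_pos":[0,0,0],"rot":[0,0,0]},{"grip":8,"delta_pos":[0,0,0],"rot":[0,0,0]},{"grip":8,"delta_pos":[0,0,0],"rot":[0,0,0]},{"grip":8,"delta_pos":[0,0,0],"rot":[0,0,0]},{"grip":8,"delta_pos":[0,0,0],"rot":[0,0,0]}]'|grep -E "clock|tcp|contact"; python3 -m inch '[{"grip":8,"delta_pos":[0.7,0,0],"rot":[0,0,0]},{"grip":8,"delta_pos":[0.7,0,0],"rot":[0,0,0]},{"grip":45,"delta_pos":[0.7,0,0],"rot":[0,0,0]},{"grip":45,"delta_pos":[0.7,0,0],"rot":[0,0,0]},{"grip":45,"delta_pos":[0.7,0,0],"rot":[0,0,0]}]'|grep -E "contact|width";python3 -m inch '[{"grip":45,"delta_pos":[0,0,0],"rot":[0,0,0]},{"grip":45,"delta_pos":[0,0,-20],"rot":[0,0,0]},{"grip":45,"delta_pos":[0,0,-50],"rot":[0,0,0]},{"grip":45,"delta_pos":[0,0,-90],"rot":[0,0,0]}]'|grep -E "contact|tcp"
python3 -m inch '[{"grip":45,"delta_pos":[40,-45,-40],"rot":[0,0,0]},{"grip":45,"delta_pos":[85,-90,-40],"rot":[0,0,0]},{"grip":45,"delta_pos":[130,-135,-40],"rot":[0,0,0]},{"grip":45,"delta_pos":[173,-183,-40],"rot":[0,0,0]},{"grip":45,"delta_pos":[173,-183,-40],"rot":[0,0,0]}]'|grep -E "clock|tcp"
python3 look.py 9; python3 bars.py 9
python3 - <<'E'
from h import *
np.set_printoptions(precision=1,suppress=True)
o=np.array([.6117,.0125]);a=np.radians(85);u=np.array([np.cos(a),np.sin(a)]);n=np.array([-u[1],u[0]])
t=load("top9");hsv=cv2.cvtColor(t["frame"],cv2.COLOR_RGB2HSV)
r=(((hsv[...,0]<8)|(hsv[...,0]>172))&(hsv[...,1]>150)).astype(np.uint8)*255
c,_,_=rect(t,blob(t,(205,140,270,185),r),.092);q=c/1000-o;print("handle",q@u*1000,q@n*1000)
v=t["frame"].astype(int).sum(2)//3
p0=proj(t,np.r_[o+u*(-140)/1000,.036])[0];p1=proj(t,np.r_[o+u*.03,.036])[0]
for y in range(148,186):print("".join("%3d "%(v[y,x]) for x in range(258,303,1))[:180])
E
```

```text
clock: 37.67
tcp_pos: [0.6189, 0.0659, 0.0473]
contact_force: [2.4, 19.2, 2.4]
contact_force: [-0.2, 0.2, 0.8]
grip_width: 0.041
tcp_pos: [0.618, 0.0641, 0.1382]
contact_force: [0.2, 0.2, 0.3]
clock: 39.42
tcp_pos: [0.4501, 0.2552, 0.1783]
side 317 min [-107.4  -42.4] max [59.  43.8] rect ((-24.181373596191406, 0.6785621643066406), (74.10899353027344, 176.74771118164062), 83.40670013427734)
top 382 min [-94.3 -42.5] max [58.8 33.3] rect ((-16.21703338623047, -9.43930435180664), (156.22569274902344, 77.07270050048828), 4.759667873382568)
-1 14 angle rad 0.105 y at x=-44 -27.9 y [-24.8 -25.2 -25.5 -25.7 -25.8 -28.5 -27.1 -28.8 -30.2 -30.3 -31.  -29.8
 -29.7 -29.6]
1 18 angle rad 0.136 y at x=-44 22.2 y [22.3 23.7 24.7 24.7 24.2 23.8 23.5 23.2 22.9 22.6 22.1 21.6 21.1 20.4
 19.6 19.4 18.9 17.9]
handle 53.88573665800104 2.355916865156761
122 122 125 125 123 121 122 125 127 123 122 120 120 122 121 126 125 126 119 124 123 119 118 122 124 123 125 126 123 124 123 123 121 127 125 125 126 125 124 127 124 123 126 126 124 
124 123 120 122 123 121 124 126 125 121 122 123 119 123 125 125 124 123 1
[... 5922 characters left out ...]
6  93  86  85  47  57  62  66  59  66  73  65  73  70  62  78  74  72  76  86  84  87  84  49  50  55  53  54  56  49  51  48  51  79  86  86  89  87  88  85 
 74  74  75  76  63  54  54  53  46  56  56  50  49  61  80  45  52  83  90  84  85  49  56  63  66  41  55  51  58  57  65  44  54  46  44  44  46  54  88  86  85  85  84  85  86 
128 131 129 127  74  76  75  75  75  76  76  75  74  73  74  74  71  66  53  54  47  55  55  47  50  63  81  44  54  85  91  83  90  51  57  64  58  67  75  50  48  56  66  65  77 
121 123 125 129 131 133 132 129 130 126 127 128 125 124 124 126 128 120  72  75  72  74  74  73  73  75  74  74  74  68  63  31  30  30  36  40  50  80  78  45  52  82  89  86  86
```

```bash
cat > ends.py <<'E'
from h import *
import sys
from scipy.optimize import least_squares
from scipy.ndimage import map_coordinates
o=np.array([.6117,.0125]);a=np.radians(85);u=np.array([np.cos(a),np.sin(a)]);n=np.array([-u[1],u[0]])
for tag,cx in zip(sys.argv[1::2],map(float,sys.argv[2::2])):
    f=load("top"+tag);v=f["frame"].astype(float).mean(2);C=[]
    for s in(-1,1):
        c=np.array([cx+s*23,-2.5])
        for it in range(3):
            Q=[]
            for t in np.radians(np.arange(-75,76,5)):
                r=np.arange(18,29.6,.5);D=np.array([s*np.cos(t),np.sin(t)])
                q=c+r[:,None]*D;W=np.c_[o+(q[:,:1]*u+q[:,1:]*n)/1000,np.full(len(r),.036)]
                p=proj(f,W);b=map_coordinates(v,[p[:,1],p[:,0]],order=1)
                # inner edge: first crossing of 110 from inside
                k=np.nonzero((b[1:]>112)&(b[:-1]<=112))[0]
                if len(k):Q.append(q[k[0]]+D*.5*(112-b[k[0]])/(b[k[0]+1]-b[k[0]]))
            Q=np.array(Q)
            R=least_squares(lambda x:np.hypot(*(Q-x[:2]).T)-x[2],[*c,21],loss="soft_l1");c=R.x[:2]
        C.append(c);print(tag,s,len(Q),"centre",c.round(1),"r",R.x[2].round(1),"rms",np.sqrt((R.fun**2).mean()).round(2))
    d=C[1]-C[0];print(" len",np.hypot(*d).round(1),"angle",np.arctan2(d[1],d[0]).round(3),"mid",((C[0]+C[1])/2).round(1))
E
python3 ends.py 5 -25 7 -44 9 -44
```

```text
5 -1 31 centre [-48.4  -1. ] r 20.2 rms 0.4
5 1 1 centre [-1.7 -1.3] r 21.2 rms 0.0
 len 46.7 angle -0.007 mid [-25.   -1.2]
7 -1 31 centre [-66.2  -7.7] r 19.8 rms 0.32
7 1 31 centre [-20.3  -1.2] r 20.0 rms 0.32
 len 46.3 angle 0.139 mid [-43.3  -4.5]
9 -1 31 centre [-66.3  -6.1] r 20.2 rms 0.27
9 1 31 centre [-20.3  -0.9] r 19.5 rms 0.31
 len 46.3 angle 0.113 mid [-43.3  -3.5]
```

Inner-edge circle fits are clean (end spacing 46.3 mm against an expected 46). Jaw end centre is at -0.9 and anvil end at -6.1, a tilt of 0.113 rad, so the anvil end is hung up on one wall of the V. I'll grip it at its own yaw, turn it about -6.5° with a 2.3 mm shift, release, and press again.

```bash
python3 -m inch '[{"grip":88,"delta_pos":[-55,37,20],"rot":[0,0,0]},{"grip":88,"delta_pos":[-110,74,40],"rot":[0,0,-0.3]},{"grip":88,"delta_pos":[-165,111,60],"rot":[0,0,-0.65]},{"grip":88,"delta_pos":[-220,148,68],"rot":[0,0,-0.65]},{"grip":88,"delta_pos":[-268,182,68],"rot":[0,0,-0.65]}]' >/dev/null; python3 to.py 610.8 -30.9 50 1.3
```

```text
t 40.15 tcp [599.4 -16.7 108.9] F [0.8 1.5 0.6] w 86.6 gf 0.0 delta [-14.4  11.2  58.9] rot [-0.    0.   -0.02]
```

```bash
python3 -m inch '[{"grip":90,"delta_pos":[-3,3,2],"rot":[0,0,0]},{"grip":90,"delta_pos":[-3,3,25],"rot":[0,0,0]},{"grip":90,"delta_pos":[-3,3,58],"rot":[0,0,0]},{"grip":90,"delta_pos":[-3,3,58],"rot":[0,0,0]}]' >/dev/null; python3 to.py 610.8 -30.9 10.3 1.3
```

```text
t 40.65 tcp [600.3 -16.1  49.4] F [0.  0.4 0. ] w 89.8 gf 0.0 delta [-15.   10.3  39. ] rot [-0.02 -0.   -0.01]
```

```bash
python3 -m inch '[{"grip":88,"delta_pos":[-15,10.3,8],"rot":[0,0,0]},{"grip":88,"delta_pos":[-15,10.3,24],"rot":[0,0,0]},{"grip":88,"delta_pos":[-15,10.3,39],"rot":[0,0,0]},{"grip":88,"delta_pos":[-15,10.3,39],"rot":[0,0,0]}]' 30 >/dev/null; python3 to.py 610.8 -30.9 10.3 1.3
```

```text
t 41.15 tcp [611.3 -30.3  10.7] F [-1.   0.1 -0. ] w 88.2 gf 0.0 delta [-0.6 -0.5  0.4] rot [-0.01 -0.   -0.01]
```

```bash
python3 -m inch '[{"grip":54,"delta_pos":[-0.5,-0.5,0.3],"rot":[0,0,0]},{"grip":54,"delta_pos":[-0.5,-0.5,0.3],"rot":[0,0,0]},{"grip":54,"delta_pos":[-0.5,-0.5,0.3],"rot":[0,0,0]},{"grip":54,"delta_pos":[-0.5,-0.5,0.3],"rot":[0,0,0]},{"grip":54,"delta_pos":[-0.5,-0.5,0.3],"rot":[0,0,0]}]' 30|grep -E "contact|width|grip_f"; python3 -m inch '[{"grip":54,"delta_pos":[0,-1.2,0],"rot":[0,0,0.33]},{"grip":54,"delta_pos":[0,-2.3,0],"rot":[0,0,0.66]},{"grip":54,"delta_pos":[0,-2.3,0],"rot":[0,0,0.66]}]' 30; python3 to.py 608.5 -30.7 10.3 -5.2
```

```text
contact_force: [-7.9, 2.3, 14.0]
grip_width: 0.0556
grip_force: 23.5
clock: 42.15
tcp_pos: [0.6109, -0.0311, 0.0143]
ee_rot: [0.74, 0.673, 0.001, 0.002]
contact_force: [0.1, 0.3, 14.9]
grip_width: 0.0547
grip_force: 10.0
t 42.15 tcp [610.9 -31.1  14.3] F [ 0.1  0.3 14.9] w 54.7 gf 10.0 delta [ 0.2 -2.5  4. ] rot [ 0.02  0.   -0.02]
```

The fingers rode up over the bars: their tips were above the bar's widest line, so they can go several mm lower. I'll open, lower and grip square.

```bash
python3 -m inch '[{"grip":84,"delta_pos":[0,-2.3,-3],"rot":[0,0,0]},{"grip":84,"delta_pos":[0,-2.3,-3],"rot":[0,0,0]},{"grip":84,"delta_pos":[0,-2.3,-3],"rot":[0,0,0]},{"grip":84,"delta_pos":[0,-2.3,0],"rot":[0,0,0]},{"grip":84,"delta_pos":[0,-2.3,3],"rot":[0,0,0]}]' 30|grep -E "tcp|contact|width"; python3 -m inch '[{"grip":84,"delta_pos":[0,0,2],"rot":[0,0,0]},{"grip":84,"delta_pos":[0,0,4],"rot":[0,0,0]},{"grip":84,"delta_pos":[0,0,4],"rot":[0,0,0]}]'|grep -E "tcp|contact|width"
```

```text
tcp_pos: [0.607, -0.0308, 0.0085]
contact_force: [0.5, 0.5, -0.0]
grip_width: 0.0839
tcp_pos: [0.607, -0.0308, 0.0048]
contact_force: [-0.4, -0.6, 0.2]
grip_width: 0.084
```

```bash
python3 -m inch '[{"grip":54,"delta_pos":[0,1.3,1],"rot":[0,0,0]},{"grip":54,"delta_pos":[0,1.3,1],"rot":[0,0,0]},{"grip":54,"delta_pos":[0,1.3,1],"rot":[0,0,0]},{"grip":54,"delta_pos":[0,1.3,1],"rot":[0,0,0]},{"grip":54,"delta_pos":[0,1.3,1],"rot":[0,0,0]}]' 30; python3 to.py 608.4 -30.7 4 -5.2
```

```text
clock: 43.78
tcp_pos: [0.6085, -0.031, 0.0041]
ee_rot: [0.739, 0.673, 0.0, 0.0]
contact_force: [1.2, -2.2, 0.7]
grip_width: 0.0608
grip_force: 30.0
t 43.77 tcp [608.5 -31.    4.1] F [ 1.2 -2.2  0.7] w 60.8 gf 30.0 delta [ 0.3 -0.1  0.1] rot [ 0.    0.   -0.02]
```

```bash
python3 -m inch '[{"grip":76,"delta_pos":[0,0,0],"rot":[0,0,0]},{"grip":76,"delta_pos":[0,0,0],"rot":[0,0,0]},{"grip":76,"delta_pos":[0,0,0],"rot":[0,0,0]},{"grip":76,"delta_pos":[0,0,-50],"rot":[0,0,0]},{"grip":70,"delta_pos":[0,0,-110],"rot":[0,0,0]}]' 20|grep -E "tcp|contact"; python3 -m inch '[{"grip":60,"delta_pos":[30,2,0],"rot":[0,0,0]},{"grip":60,"delta_pos":[65,2,0],"rot":[0,0,0]},{"grip":60,"delta_pos":[98,2,0],"rot":[0,0,0]},{"grip":60,"delta_pos":[98,2,0],"rot":[0,0,0]}]'|grep tcp; python3 look.py 10 >/dev/null; python3 ends.py 10 -44;python3 to.py 619.1 67 46 -5.2
```

```text
tcp_pos: [0.6076, -0.0308, 0.1143]
contact_force: [0.9, -0.2, 1.1]
tcp_pos: [0.6195, 0.0682, 0.1139]
10 -1 31 centre [-67.3  -0.1] r 20.2 rms 0.29
t 45.0 tcp [619.5  66.4 113.9] F [-0.7 -0.3 -0.2] w 60.0 gf 0.0 delta [ 0.6 -0.4 67.9] rot [-0.    0.   -0.01]Traceback (most recent call last):
  File "ends.py", line 20, in <module>
    R=least_squares(lambda x:np.hypot(*(Q-x[:2]).T)-x[2],[*c,21],loss="soft_l1");c=R.x[:2]
    return func(*args, **kwargs)
    vector_fun = VectorFunction(
        fun_wrapped,
    ...<6 lines>...
        workers=workers
    )
    self._update_fun()
    ~~~~~~~~~~~~~~~~^^
    self.f = self.fun_wrapped(xp_copy(self.x))
             ~~~~~~~~~~~~~~~~^^^^^^^^^^^^^^^^^
    return np.atleast_1d(self.fun(x))
                         ~~~~~~~~^^^
    return self.f(x, *self.args, **self.kwargs)
           ~~~~~~^^^^^^^^^^^^^^^^^^^^^^^^^^^^^^
  File "ends.py", line 20, in <lambda>
    R=least_squares(lambda x:np.hypot(*(Q-x[:2]).T)-x[2],[*c,21],loss="soft_l1");c=R.x[:2]
                                        ~^~~~~~
ValueError: operands could not be broadcast together with shapes (0,) (2,)
```

Anvil end is now at y ≈ -0.1, freed from the wall and straight. Next: pinch the handle and press.

```bash
python3 -m inch '[{"grip":50,"delta_pos":[0.5,-0.5,25],"rot":[0,0,0]},{"grip":50,"delta_pos":[0.5,-0.5,50],"rot":[0,0,0]},{"grip":50,"delta_pos":[0.5,-0.5,68],"rot":[0,0,0]},{"grip":8,"delta_pos":[0.5,-0.5,68],"rot":[0,0,0]},{"grip":8,"delta_pos":[0.5,-0.5,68],"rot":[0,0,0]}]' 20|grep -E "tcp|contact"; python3 -m inch '[{"grip":8,"delta_pos":[0,0,0],"rot":[0,0,0]},{"grip":8,"delta_pos":[0,0,0],"rot":[0,0,0]},{"grip":8,"delta_pos":[0,0,0],"rot":[0,0,0]}]'
```

```text
tcp_pos: [0.6196, 0.0668, 0.047]
contact_force: [-0.2, 0.5, 0.2]
clock: 46.0
tcp_pos: [0.619, 0.0671, 0.0468]
ee_rot: [0.739, 0.673, -0.0, -0.0]
contact_force: [-5.7, 0.2, 5.9]
grip_width: 0.0159
grip_force: 20.0
```

```bash
for i in 1 2; do python3 -m inch '[{"grip":8,"delta_pos":[-0.5,-0.2,0],"rot":[0,0,0]},{"grip":8,"delta_pos":[-1,-0.2,0],"rot":[0,0,0]},{"grip":8,"delta_pos":[-1,-0.2,0],"rot":[0,0,0]}]'|grep -E "tcp|contact"; done
```

```text
tcp_pos: [0.619, 0.0668, 0.0468]
contact_force: [-4.0, 4.8, 5.9]
tcp_pos: [0.6189, 0.0662, 0.0468]
contact_force: [-1.1, 8.3, 3.9]
```

```bash
for i in 1 2 3; do python3 -m inch '[{"grip":8,"delta_pos":[-0.4,0,0],"rot":[0,0,0]},{"grip":8,"delta_pos":[-0.7,0,0],"rot":[0,0,0]},{"grip":8,"delta_pos":[-0.7,0,0],"rot":[0,0,0]}]'|grep -E "clock|tcp|contact"; done
```

```text
clock: 47.12
tcp_pos: [0.6189, 0.0657, 0.0468]
contact_force: [-0.8, 9.7, 3.7]
clock: 47.5
tcp_pos: [0.6188, 0.0651, 0.0468]
contact_force: [-0.8, 10.5, 4.0]
clock: 47.88
tcp_pos: [0.6188, 0.0649, 0.0467]
contact_force: [0.9, 15.1, 2.9]
```

Moved in about 1.5 mm, now stiffening. A bit more, then hold.

```bash
python3 -m inch '[{"grip":8,"delta_pos":[-0.6,0,0],"rot":[0,0,0]},{"grip":8,"delta_pos":[-0.6,0,0],"rot":[0,0,0]},{"grip":8,"delta_pos":[-0.6,0,0],"rot":[0,0,0]},{"grip":8,"delta_pos":[-0.6,0,0],"rot":[0,0,0]},{"grip":8,"delta_pos":[-0.6,0,0],"rot":[0,0,0]}]'|grep -E "clock|tcp|contact"; python3 -m inch '[{"grip":8,"delta_pos":[0,0,0],"rot":[0,0,0]},{"grip":8,"delta_pos":[0,0,0],"rot":[0,0,0]},{"grip":8,"delta_pos":[0,0,0],"rot":[0,0,0]},{"grip":8,"delta_pos":[0,0,0],"rot":[0,0,0]},{"grip":8,"delta_pos":[0,0,0],"rot":[0,0,0]}]'|grep -E "clock|tcp|contact"
```

```text
clock: 48.5
tcp_pos: [0.6188, 0.0648, 0.0468]
contact_force: [1.1, 17.7, 2.4]
clock: 49.12
tcp_pos: [0.6188, 0.0648, 0.0467]
contact_force: [1.2, 17.8, 2.6]
```

```bash
python3 -m inch '[{"grip":8,"delta_pos":[-0.4,0,0],"rot":[0,0,0]},{"grip":8,"delta_pos":[-0.4,0,0],"rot":[0,0,0]},{"grip":8,"delta_pos":[-0.4,0,0],"rot":[0,0,0]},{"grip":8,"delta_pos":[-0.4,0,0],"rot":[0,0,0]},{"grip":8,"delta_pos":[-0.4,0,0],"rot":[0,0,0]}]'|grep -E "clock|tcp|contact"; python3 -m inch '[{"grip":8,"delta_pos":[0.7,0,0],"rot":[0,0,0]},{"grip":8,"delta_pos":[0.7,0,0],"rot":[0,0,0]},{"grip":45,"delta_pos":[0.7,0,0],"rot":[0,0,0]},{"grip":45,"delta_pos":[0.7,0,0],"rot":[0,0,0]},{"grip":45,"delta_pos":[0.7,0,0],"rot":[0,0,0]}]'|grep -E "contact|width";python3 -m inch '[{"grip":45,"delta_pos":[0,0,0],"rot":[0,0,0]},{"grip":45,"delta_pos":[0,0,-20],"rot":[0,0,0]},{"grip":45,"delta_pos":[0,0,-50],"rot":[0,0,0]},{"grip":45,"delta_pos":[0,0,-90],"rot":[0,0,0]}]'|grep -E "contact|tcp"
python3 -m inch '[{"grip":45,"delta_pos":[40,-45,-40],"rot":[0,0,0]},{"grip":45,"delta_pos":[85,-90,-40],"rot":[0,0,0]},{"grip":45,"delta_pos":[130,-135,-40],"rot":[0,0,0]},{"grip":45,"delta_pos":[173,-183,-40],"rot":[0,0,0]},{"grip":45,"delta_pos":[173,-183,-40],"rot":[0,0,0]}]'|grep -E "clock|tcp"
python3 look.py 11 >/dev/null; python3 ends.py 11 -46
```

```text
clock: 49.75
tcp_pos: [0.6188, 0.0647, 0.0468]
contact_force: [1.7, 20.7, 3.0]
contact_force: [-0.6, 0.5, 0.1]
grip_width: 0.0415
tcp_pos: [0.6181, 0.0626, 0.1378]
contact_force: [0.2, -0.6, 0.5]
clock: 51.5
tcp_pos: [0.4505, 0.2541, 0.1779]
11 -1 31 centre [-69.2  -1.9] r 19.5 rms 0.35
11 1 31 centre [-22.9  -1.4] r 20.0 rms 0.4
 len 46.3 angle 0.01 mid [-46.1  -1.6]
```

The carabiner now lies straight (0.01 rad), centred, and 2.8 mm deeper in the anvil at x ≈ -46. Handing in.

```bash
python3 -c "
from workcell import finish_job
print(finish_job())"
```

```text
the job is handed in; nothing more can be done
None
```

I handed the job in at about 52 s with the chrome screwgate nipped straight between anvil and jaw (0.01 rad off the slide, x ≈ -46 mm) after a hold of about 1.9 s at roughly 13–16 N, by wrist force less drag; the judge's result wasn't shown, the first press tilted it so I squared it with the fingers and pressed again, and I didn't recheck one orange carabiner, the gauge block or the punch.

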